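# Flip the hex key and tighten the stiff clamp bolt

### The arm

A 7-joint arm with a two-finger parallel gripper is mounted at the origin on a cart in front of the work surface, level with it; the furniture and walls round the work are solid. World frame = base frame: x ahead of the robot, y to its left, z up, the work surface at z = 0. Lengths are in m, angles in degrees, forces in N, time in s.
With the tool pointing down it reaches from about 0.425 to 0.925 m from the base axis. Payload 6.8 kg.
Tool frame: the origin (TCP) lies at the very end of the fingers, on their centre line; the grasp point (between the pads) lies r.hold_point_z behind it (r.hold_point_z is the distance from the TCP to the grasp point, in m); z points along the fingers, y is the direction in which the jaws open and shut (so a half turn about z gives the same grasp; the last joint's range is limited). The gripper opens to 85 mm and grips with 20 to 120 N. Pads are 22 mm wide; open, the fingers measure 114 mm over their backs; the gripper's body (76 mm by 85 mm) begins 54 mm behind the grasp point. The pads swing forward as they close: fully open they stand 13 mm farther back than shut.
Start: joints at [-82.798, 27.33, 1.283, 89.118, -0.659, 63.558, -4.761], TCP at [0.156, 0.657, 0.231] pointing down, gripper open.
Joint ranges: [-169.35, 169.35], [-19.33, 120.38], [-80.79, 83.38], [13.8, 139.57], [-78.32, 258.32], [9.67, 109.79], [-169.56, 169.56]. Speed limits (degrees/s): [136.94, 136.94, 180, 180, 180, 180, 180].

### API

Orientations are given as a 3x3 rotation matrix whose columns are the frame's x, y, z axes.
In Python, from rig import r gives the robot as it stands. Calls block until the motion is done:
- r.move_ptp(position, orientation): joint-space move of the TCP to a pose.
- r.servo_line(position, attitude=None, vel=0.15, max_force=None): straight line of the TCP; attitude=None keeps the orientation; vel is the mean speed in m/s. With max_force (N) it stops when the force on the tool has changed by that much, and returns True; else False.
- r.move_joints(angles): joint-space move.
- r.release() and r.clamp(grip_force=None): open the fingers fully, or close them until they stop; grip_force is the grip in N (None keeps the last).
- r.dwell(seconds).
- r.ik(position, orientation): joint angles nearest the present ones, or None.
- r.get_obs(): the state.
- r.get_image(name): name is "scene" or "side" or "wrist"; returns a dict with "image" (384x512x3 uint8, blue, green, red), "K" (3x3 intrinsics, pixels), "R" (3x3) and "t" (3): a world point X has camera coordinates R X + t. Camera axes: x right, y down, z forward; pixel columns grow to the right and rows downward; lengths in m; the calibration is good to about 2 mm. A picture is of the moment at which its call begins. There is no depth.
A pose or a line that the arm cannot do raises r.IKError and nothing moves.
- r.finish_job(): hands the job in, once; it reports no verdict.
Trained networks look in the newest picture that a camera, given by its name, has taken for a name from the list of things; names that differ only in an ending like _2 or _b are one class to them, and where a whole thing is asked for, a point or a joint stands for the part that bears it (a point fixed in the world has none). Each returns a list of dicts, best first, with "conf" (0 to 1); they miss things now and then, are a little off and sometimes report something else, mostly with a low value. They report only what shows in the picture. A call takes as long as a camera call.
- r.masks_of(thing, camera): "pixels" (384x512 bool, what is visible of it) and "extent" ([left, top, right, bottom] in pixels, round what is visible of it).
The state is a dict: "time": time; "joint_positions": joint angles; "qvel": joint speeds; "joint_torque": joint torques, N m; "position": TCP position; "tcp_rot": TCP orientation; "ft_force": force on the tool from outside, world axes, zero at the start; "torque": the same for the moment, N m; "grip_width": finger opening in m.
Only numpy, scipy, OpenCV 4.12 (cv2) and the standard library are available. Lean on these libraries where they do the work, as an engineer would, in place of code of your own. Each camera call takes 0.05 s, during which the arm holds its last target.

### The job

The hex key was left with its long arm in the clamp bolt of the pulley stand. Draw it out without turning the bolt, flip it so that its short arm sits fully home in the socket with the long arm out to the right (seen from the robot), then press the long arm down gently, with no more than about 15 N, until the bolt has turned clockwise and comes up firm at the end of its travel. Leave the key sitting in the bolt, and do not push the spools or the pipe coupling about.

Things in the scene. Friction and masses are not known exactly. Their poses are not given: they have to be found in the camera images.
- stand: Fixed clamp stand: base plate 130 x 120 x 12 mm; on it a split aluminium block, 62 deep, 50 wide, top 180 mm up, that clamps a 25 mm shaft along the stand's y, 100 mm up, with a 63 mm belt pulley on its left end (to y = +84 mm). Origin: centre of the plate's underside, on the table. x points level from the bolt's face to the block's back (away from the robot, within 0.3 rad), y left, z up.
- bolt_mouth (a point): Centre of the clamp bolt's hexagonal socket at its open face, which looks to the robot; 60.5 mm to -x of the stand's origin, 160 mm up. Axes as the stand's: x runs into the socket. Head: knurled cylinder 36 mm across, 29 mm long, proud of the block. Socket: 18 mm across flats, 26 mm deep; at 0 it has flats left and right, corners at top and bottom. Loose fit: 5 degrees free turn each way.
- bolt (a joint): Turn of the clamp bolt about the socket's x axis, rad: near 0 (0 to 0.04) at the start, growing clockwise as seen from the robot (the right side going down); it comes up firm against a hard stop at 0.40. It is stiff: about 0.8 Nm to turn slowly (8 N pressed 100 mm out on the long arm), and it stays where it is left.
- key_mid (a point): L-shaped hex key, dark steel, 17 mm across flats, long arm 160, short arm 63 mm, 0.34 to 0.5 kg. Point on the long arm's centre line, 55 mm from the bend's centre, near the centre of mass: grasp here across the side flats. x: along the long arm, bend to tip; y: along the short arm, bend to tip; z up at the start. Level, both arms have flats at the sides and corners up and down, as the socket at 0.
- key_short_tip (a point): Centre of the short arm's chamfered end face, 54.5 mm from the bend's centre along the key's y. Points left at the start. Fully home it lies 25 to 26 mm inside the socket; let go there, the long arm sags by about 0.1 rad.
- key_long_tip (a point): Centre of the long arm's end face, 151 mm from the bend's centre along the key's x. At the start it sits 25 mm deep in the socket, the near end of the key sagging by about 0.1 rad.
- drain_coupling: A light grey pipe coupling, 42 mm across and 50 mm tall, standing on the table in front of the stand; origin at the centre of its underside. Not to be pushed about.
- thread_spool_1: A wooden thread spool, 30 mm across and 42 mm tall, standing on the table to the right, in front of the stand; origin at the centre of its underside. Not to be pushed about.
- thread_spool_2: A second spool like it, beside it; origin at the centre of its underside. Not to be pushed about.

How it is judged:
By the outcome, as a careful person would: the job done as asked, in the order asked, and still so for the second after the job is handed in, with the robot touching nothing.
It also fails if it takes over 61 s, if anything falls off the work surface, if the arm or the gripper's body presses on something with over 40 N, if the wrist force passes 120 N, or if a joint passes its speed limit or range.

## Working session

There is one attempt and no reset: what is moved stays moved. The work goes in short steps, each a Python script; the robot and the scene stay as the last script left them, time stands still between calls to the robot, and variables do not carry over. Pictures are saved under pics/ and viewed, and the job is handed in when it is done.

```bash
ls; mkdir -p pics; python3 - <<'E'
from rig import r
import cv2,numpy as np
o=r.get_obs(); print({k:np.round(v,3) for k,v in o.items()}, r.hold_point_z)
for n in ["scene","side","wrist"]:
    d=r.get_image(n); cv2.imwrite(f"pics/{n}0.png",d["image"]); print(n,np.round(d["K"],1).tolist(),np.round(d["R"],3).tolist(),np.round(d["t"],3), np.round(-d["R"].T@d["t"],3))
    for t in ["stand","key_mid","drain_coupling","thread_spool_1","bolt"]:
        print(t,[(round(m["conf"],2),m["extent"]) for m in r.masks_of(t,n)])
E
```

```text
pics
{'time': np.float64(0.0), 'joint_positions': array([-82.798,  27.375,   1.281,  89.177,  -0.659,  63.559,  -4.761]), 'qvel': array([-0.011, -0.013, -0.005, -0.024,  0.046, -0.046, -0.038]), 'joint_torque': array([ 0.0000e+00, -5.9645e+01,  1.6080e+00, -2.8120e+01,  1.2000e-02,
        1.0000e-02,  0.0000e+00]), 'position': array([0.156, 0.656, 0.23 ]), 'tcp_rot': array([[-0.973,  0.232, -0.   ],
       [ 0.232,  0.973, -0.002],
       [-0.   , -0.002, -1.   ]]), 'ft_force': array([-0.002, -0.096,  0.226]), 'torque': array([-0.016, -0.049, -0.01 ]), 'grip_width': np.float64(0.085)} 0.0187
scene [[376.2, 0.0, 257.7], [0.0, 376.2, 200.1], [0.0, 0.0, 1.0]] [[0.908, -0.42, -0.0], [-0.19, -0.41, -0.892], [0.374, 0.81, -0.452]] [-0.45   0.275  0.589] [ 0.24  -0.553  0.511]
stand [(0.83, [239.8, 146.1, 297.2, 217.8])]
key_mid [(0.78, [187.8, 157.5, 245.6, 173.2])]
drain_coupling [(0.92, [194.1, 223.9, 215.8, 251.0])]
thread_spool_1 [(0.66, [229.4, 275.0, 247.7, 299.5]), (0.59, [212.1, 259.6, 228.7, 285.6]), (0.41, [195.4, 224.8, 212.5, 250.8])]
bolt [(0.67, [246.1, 149.8, 261.6, 171.0])]
side [[404.1, 0.0, 261.3], [0.0, 404.1, 187.9], [0.0, 0.0, 1.0]] [[-0.996, -0.092, 0.009], [-0.066, 0.633, -0.771], [0.065, -0.768, -0.637]] [0.576 0.047 1.019] [0.51  0.806 0.679]
stand [(0.64, [166.6, 207.3, 242.0, 308.2])]
key_mid [(0.68, [233.4, 228.6, 309.5, 271.0])]
drain_coupling [(0.93, [310.5, 231.6, 329.4, 262.3])]
thread_spool_1 [(0.59, [307.0, 175.1, 320.7, 194.2]), (0.51, [312.6, 193.8, 330.8, 214.5])]
bolt [(0.68, [214.5, 220.3, 236.1, 238.2]), (0.25, [314.7, 195.0, 327.8, 215.5])]
wrist [[323.4, 0.0, 257.5], [0.0, 323.4, 192.5], [0.0, 0.0, 1.0]] [[0.23, 0.973, 0.001], [0.927, -0.22, 0.305], [0.297, -0.069, -0.952]] [-0.676 -0.041  0.379] [0.081 0.675 0.374]
stand []
key_mid []
drain_coupling []
thread_spool_1 []
bolt []
```

View pics/scene0.png

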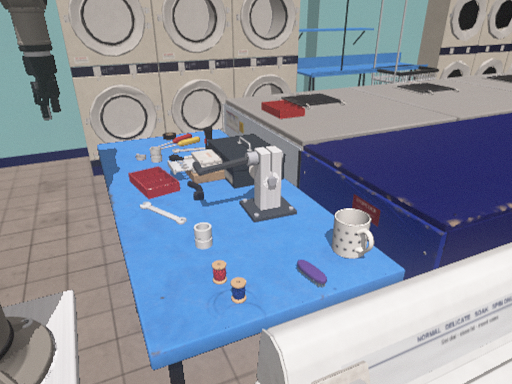

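View pics/side0.png

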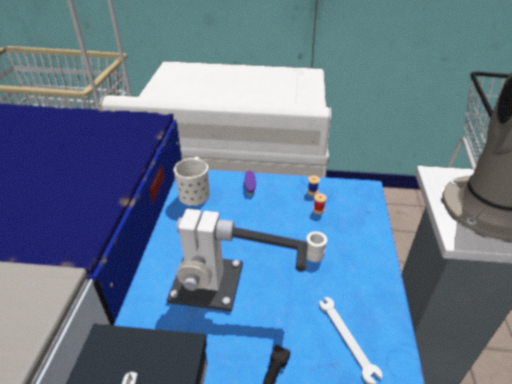

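```bash
python3 - <<'E'
import cv2
a=cv2.imread("pics/scene0.png")[130:260,170:310]; cv2.imwrite("pics/sz.png",cv2.resize(a,None,fx=5.5,fy=4.6,interpolation=cv2.INTER_CUBIC) if 0 else cv2.resize(a,None,fx=4.5,fy=4.5,interpolation=cv2.INTER_CUBIC))
a=cv2.imread("pics/side0.png")[165:315,160:340]; cv2.imwrite("pics/dz.png",cv2.resize(a,None,fx=4,fy=4,interpolation=cv2.INTER_CUBIC))
E
```

```text
(no output)
```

View pics/sz.png

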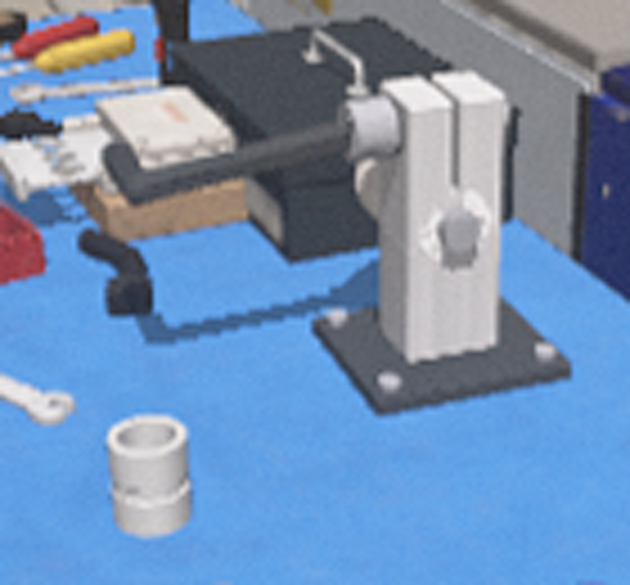

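View pics/dz.png

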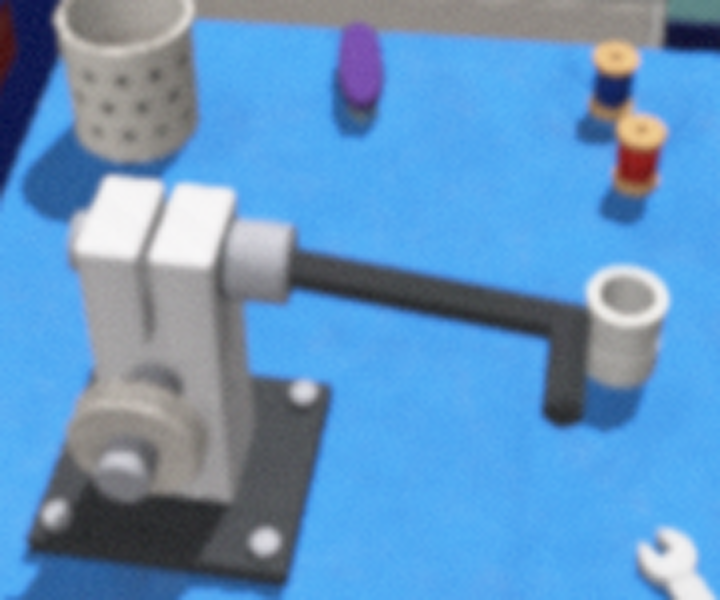

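```bash
cat > h.py <<'E'
import numpy as np
from scipy.optimize import least_squares
def proj(X,d):
    c=np.asarray(X)@np.asarray(d["R"]).T+d["t"]; p=c@np.asarray(d["K"]).T; return p[:,:2]/p[:,2:]
def stand2w(P,s):
    c,n=np.cos(s[2]),np.sin(s[2]); P=np.asarray(P,float)
    return np.c_[s[0]+c*P[:,0]-n*P[:,1], s[1]+n*P[:,0]+c*P[:,1], P[:,2]]
def fit(views,x0=(0.7,0,0)):
    # views: list of (cam,[(stand pt mm),(u,v)])
    def res(s):
        return np.concatenate([(proj(stand2w(np.array([a for a,_ in L])/1000,s),d)-np.array([b for _,b in L])).ravel() for d,L in views])
    o=least_squares(res,x0,loss="soft_l1"); return o.x,res(o.x)
E
python3 - <<'E'
from rig import r
from h import *
a=r.get_image("scene"); b=r.get_image("side")
f=lambda L,s,ox,oy:[(p,((u+.5)/s-.5+ox,(v+.5)/s-.5+oy)) for p,(u,v) in L]
A=f([((-65,60,12),(313,325)),((65,-60,12),(572,365)),((-65,-60,12),(378,405)),((-31,25,180),(382,86)),((-31,-25,180),(403,109)),((31,-25,180),(507,97)),((31,25,180),(475,72))],4.5,170,130)
B=f([((-65,-60,12),(330,386)),((-65,60,12),(288,572)),((65,60,12),(32,542)),((-31,-25,180),(237,190)),((-31,25,180),(219,265)),((31,25,180),(80,253)),((31,-25,180),(106,178))],4,160,165)
for v in ([(a,A)],[(b,B)],[(a,A),(b,B)]):
    s,e=fit(v); print(np.round(s,4)); print(np.round(e.reshape(-1,2),1).tolist())
m=stand2w([[-.0605,0,.16]],s); print("mouth",m)
# triangulate key bend & short tip rough: project predicted key
c=np.cos(.1);n=np.sin(.1)
bend=[-.0605+.025-.151*c,0,.16-.151*n+.0]
pts=stand2w([bend,[bend[0],.0545,bend[2]],[-.1315,0,.15]],s)
print(pts, proj(pts,a),proj(pts,b))
for p in proj(pts,a): print("sz",(p-[170,130]+.5)*4.5)
for p in proj(pts,b): print("dz",(p-[160,165]+.5)*4)
E
```

```text
[ 0.6632  0.2971 -0.0623]
[[-0.3, -1.1], [0.4, 0.6], [-0.3, 0.1], [-0.9, -0.5], [1.4, 0.3], [0.3, 0.1], [-0.3, -0.1]]
[ 0.6616  0.3019 -0.031 ]
[[0.9, -1.4], [1.5, 0.4], [-0.8, 0.4], [0.7, -0.5], [-0.7, 0.5], [-1.1, 0.1], [0.0, -0.6]]
[ 0.6625  0.3009 -0.0358]
[[-1.3, -1.3], [-0.2, -0.4], [-0.3, -0.3], [-1.8, -0.8], [0.9, -0.0], [-0.5, -0.5], [-1.5, -0.6], [0.6, -1.6], [0.9, 0.1], [-1.2, -0.2], [0.4, -0.9], [-1.2, 0.0], [-1.5, -0.5], [-0.2, -1.0]]
mouth [[0.60207261 0.30302954 0.16      ]]
[[0.47690712 0.30750926 0.14492515]
 [0.47885644 0.36197439 0.14492515]
 [0.53111804 0.30556903 0.15      ]] [[199.80386648 171.95035772]
 [194.44481507 164.64308254]
 [220.24207618 166.9784971 ]] [[302.64351186 243.26920073]
 [301.05083181 267.11365468]
 [272.48815038 238.27063737]]
sz [136.36739918 191.02660972]
sz [112.25166783 158.14387142]
sz [228.3393428  168.65323693]
dz [572.57404743 315.07680293]
dz [566.20332722 410.45461874]
dz [451.95260152 295.0825495 ]
```

```bash
cat >> h.py <<'E'
def Rt(yaw,pitch=0.0,sign=-1,S=-0.036):
    # tool orientation: z down, tool x = sign*stand x rotated by yaw about vertical; pitch: rotation about y_stand(before yaw)
    a=S; 
    Rz=lambda t:np.array([[np.cos(t),-np.sin(t),0],[np.sin(t),np.cos(t),0],[0,0,1]])
    Ry=lambda t:np.array([[np.cos(t),0,np.sin(t)],[0,1,0],[-np.sin(t),0,np.cos(t)]])
    T=np.array([[sign,0,0],[0,-sign,0],[0,0,-1.]]) # cols x=(s,0,0), z=(0,0,-1), y=z×x
    T[:,1]=np.cross(T[:,2],T[:,0])
    return Rz(a)@Rz(yaw)@Ry(pitch)@T
E
python3 - <<'E'
from rig import r
from h import *
s=[.6625,.3009,-.036]
for sg in (-1,1):
  for name,p,yaw in [("hover",[-.1315,0,.27],0),("grasp",[-.1315,0,.131],0),("out",[-.20,0,.15],0),("turn",[-.20,-.055,.15],-np.pi/2),("ins",[-.0895,-.055,.141],-np.pi/2),("press",[-.0895,-.12,.09],-np.pi/2),("press0",[-.0895,-.12,.09],0)]:
    q=r.ik(stand2w([p],s)[0],Rt(yaw,0,sg)); print(sg,name,None if q is None else np.round(q,1))
E
```

```text
-1 hover [-44.   19.6  10.7  96.1  -4.   64.6  55.7]
-1 grasp [-42.   27.8   8.4 103.6  -5.2  49.   56.7]
-1 out [-46.6  21.6   8.1 110.5  -4.   48.1  51.6]
-1 turn [-57.8  20.5  27.3 115.4 -12.7  46.9 -25.2]
-1 ins [-51.3  30.7  30.2 102.8 -19.1  51.7 -14.6]
-1 press [-46.   32.7  29.8 108.2 -22.4  45.   -6.1]
-1 press0 [-33.9  30.1  13.2 107.3  -9.6  43.6  72.5]
1 hover [ -67.5   23.7   43.1   97.6  -17.5   65.6 -111.5]
1 grasp [ -64.5   33.1   40.   105.1  -26.6   51.5 -104.2]
1 out [ -71.4   26.1   40.7  112.1  -22.1   49.7 -111.1]
1 turn [-29.5  19.3  -7.3 113.6   3.3  47.3 139.3]
1 ins [-23.2  28.1  -8.1 100.8   4.9  51.4 144.5]
1 press [-18.2  29.8  -7.5 106.2   5.3  44.3 149.4]
1 press0 [-51.2  34.7  37.4 108.5 -28.6  46.4 -90.5]
```

```bash
python3 - <<'E'
from rig import r
from h import *
import cv2
s=[.6625,.3009,-.036]
r.move_ptp(stand2w([[-.1315,0,.27]],s)[0],Rt(0))
o=r.get_obs(); print(o["time"],o["position"],o["ft_force"])
for n in ["wrist"]:
    d=r.get_image(n); cv2.imwrite(f"pics/{n}1.png",cv2.resize(d["image"],None,fx=1.5,fy=1.5,interpolation=cv2.INTER_CUBIC)); np.savez("w1.npz",**d)
    for t in ["stand","key_mid","bolt"]: print(t,[(round(m["conf"],2),m["extent"]) for m in r.masks_of(t,n)])
c=np.cos(.1);n=np.sin(.1); bend=[-.0605+.025-.151*c,0,.16-.151*n]
P=[bend,[bend[0],.0545,bend[2]],[-.1315,0,.15],[-.0605,0,.16],[-.031,.025,.18],[-.031,-.025,.18],[.031,-.025,.18]]
print(np.round(proj(stand2w(P,s),d)*1.5))
E
```

```text
2.8667 [0.53031065 0.30711982 0.26984516] [-0.17662888 -0.90037663 -0.29583088]
stand [(0.57, [214.0, 206.5, 334.0, 362.5])]
key_mid [(0.95, [248.1, 111.9, 332.9, 275.0])]
bolt [(0.66, [236.1, 261.4, 279.3, 312.8])]
[[383. 180.]
 [484. 180.]
 [383. 279.]
 [382. 399.]
 [426. 463.]
 [338. 463.]
 [341. 549.]]
```

View pics/wrist1.png

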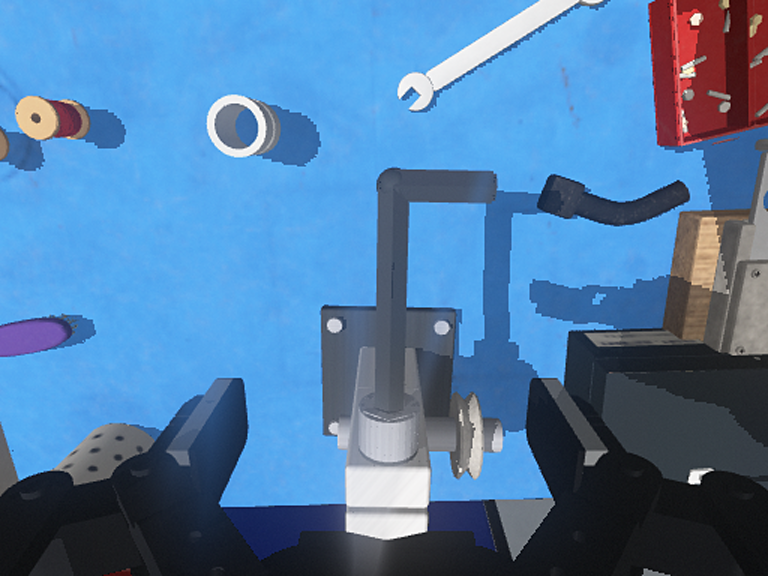

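```bash
python3 - <<'E'
import cv2,numpy as np
a=np.load("w1.npz")["image"]; cv2.imwrite("pics/wz.png",cv2.resize(a[195:370,205:345],None,fx=4,fy=4,interpolation=cv2.INTER_CUBIC)[:600])
cv2.imwrite("pics/wz2.png",cv2.resize(a[100:220,235:345],None,fx=5,fy=5,interpolation=cv2.INTER_CUBIC))
E
```

```text
(no output)
```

View pics/wz.png

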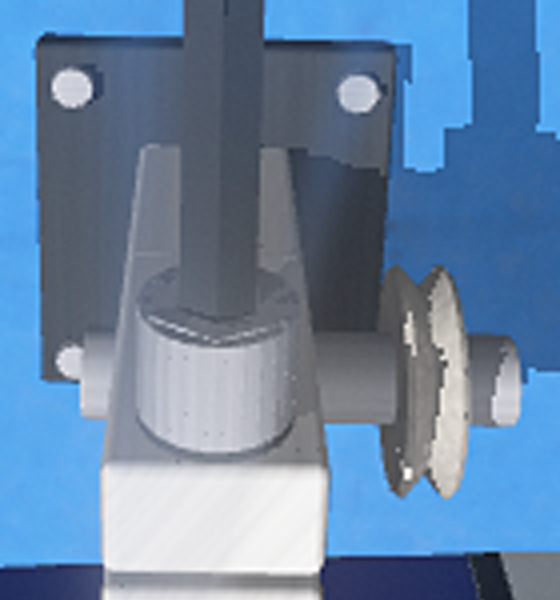

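View pics/wz2.png

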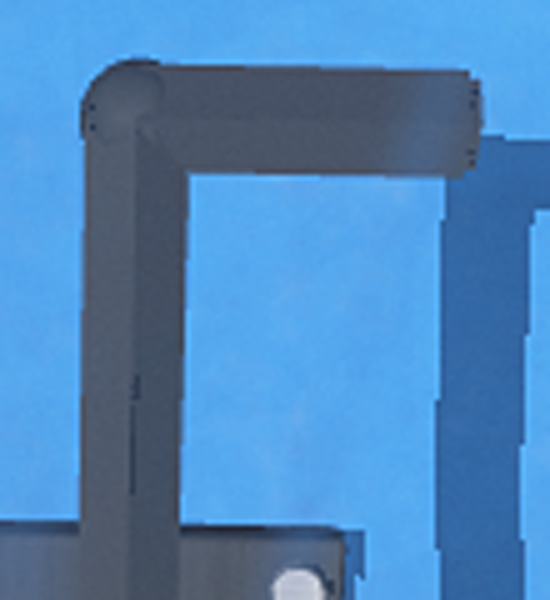

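```bash
cat > m.py <<'E'
from rig import r
from h import *
w=dict(np.load("w1.npz"))
f=lambda L,s,ox,oy:[(p,((u+.5)/s-.5+ox,(v+.5)/s-.5+oy)) for p,(u,v) in L]
A=f([((-65,60,12),(313,325)),((65,-60,12),(572,365)),((-65,-60,12),(378,405)),((-31,25,180),(382,86)),((-31,-25,180),(403,109)),((31,-25,180),(507,97)),((31,25,180),(475,72))],4.5,170,130)
B=f([((-65,-60,12),(330,386)),((-65,60,12),(288,572)),((65,60,12),(32,542)),((-31,-25,180),(237,190)),((-31,25,180),(219,265)),((31,25,180),(80,253)),((31,-25,180),(106,178))],4,160,165)
C=f([((-65,-60,12),(38,38)),((-65,60,12),(397,43)),((-31,-25,180),(102,464)),((-31,25,180),(328,466)),((-31,-25,12),(143,146)),((-31,25,12),(287,148)),((-60.5,-18,160),(137,310)),((-60.5,18,160),(298,310))],4,205,195)
E
python3 - <<'E'
from m import *
a=r.get_image("scene"); b=r.get_image("side")
for v in ([(w,C)],[(a,A),(b,B),(w,C)]):
    s,e=fit(v); print(np.round(s,4),stand2w([[-.0605,0,.16]],s)); print(np.round(e.reshape(-1,2)[-8:],1).tolist())
# extra: key points
f1=lambda u,v:((u+.5)/5-.5+235,(v+.5)/5-.5+100)
K=w["K"];R=w["R"];t=w["t"]
def ray(uv,z):
    d=R.T@np.linalg.inv(K)@[uv[0],uv[1],1]; c=-R.T@t; k=(z-c[2])/d[2]; return c+k*d
for nm,uv,z in [("bend",f1(135,118),.145),("arm400",f1(132.5,400),.15),("shorttip",f1(478,122),.145)]: 
    p=ray(uv,z); c,n=np.cos(s[2]),np.sin(s[2]); q=p-[s[0],s[1],0]; print(nm,p,[c*q[0]+n*q[1],-n*q[0]+c*q[1]])
E
```

```text
[ 0.6659  0.3038 -0.0498] [[0.60550765 0.3067892  0.16      ]]
[[-1.1, 2.0], [0.1, 2.2], [-0.6, 1.2], [1.3, 1.5], [-0.8, -0.9], [0.2, -0.9], [0.1, -3.0], [0.4, -2.4]]
[ 0.6646  0.3031 -0.0565] [[0.60417812 0.30647461 0.16      ]]
[[-1.4, 0.8], [-0.1, 1.5], [-1.3, -0.3], [0.7, 0.3], [-1.2, -1.9], [-0.2, -1.6], [-0.4, -4.4], [0.0, -3.5]]
bend [0.47960408 0.31268761 0.145     ] [np.float64(-0.1852260834261954), np.float64(-0.000835054904860669)]
arm400 [0.52570599 0.31088406 0.15      ] [np.float64(-0.13909591268423344), np.float64(-3.1073574792331304e-05)]
shorttip [0.48205886 0.36845154 0.145     ] [np.float64(-0.1859257586045319), np.float64(0.0549784901266899)]
```

```bash
cat >> h.py <<'E'
S0=np.array([.6650,.3033,-.052])
HZ=0.0187
def tcp(P,R):  # stand-frame grasp point (m) -> TCP world
    return stand2w([P],S0)[0]+HZ*R[:,2]
def w2s(p):
    c,n=np.cos(S0[2]),np.sin(S0[2]); q=np.asarray(p)-[S0[0],S0[1],0]; return np.array([c*q[0]+n*q[1],-n*q[0]+c*q[1],q[2]])
def st(r,msg=""):
    o=r.get_obs(); R=np.array(o["tcp_rot"]); g=w2s(np.array(o["position"])-HZ*R[:,2])
    print(msg,"t%.2f"%o["time"],"grasp(st)mm",np.round(g*1000,1),"F",np.round(o["ft_force"],1),"M",np.round(o["torque"],2),"w %.4f"%o["grip_width"]); return o
E
python3 - <<'E'
from rig import r
from h import *
R=Rt(0,-.1,S=S0[2])
g=[-.1308,0,.1505]
r.servo_line(tcp([-.1308,0,.21],R),R,vel=.12)
r.servo_line(tcp(g,R),R,vel=.08,max_force=10) and print("HIT")
st(r,"pre")
import cv2
d=r.get_image("wrist"); cv2.imwrite("pics/w2.png",d["image"])
d=r.get_image("side"); cv2.imwrite("pics/s2.png",cv2.resize(d["image"][140:300,150:350],None,fx=3.5,fy=3.5,interpolation=cv2.INTER_CUBIC))
E
```

```text
pre t4.87 grasp(st)mm [-130.4    0.2  150.9] F [1.1 0.3 0.3] M [0.   0.09 0.02] w 0.0855
```

View pics/w2.png

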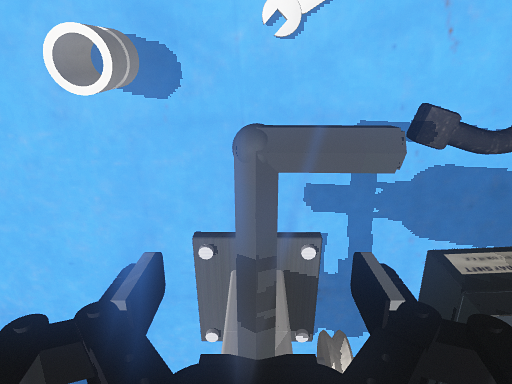

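View pics/s2.png

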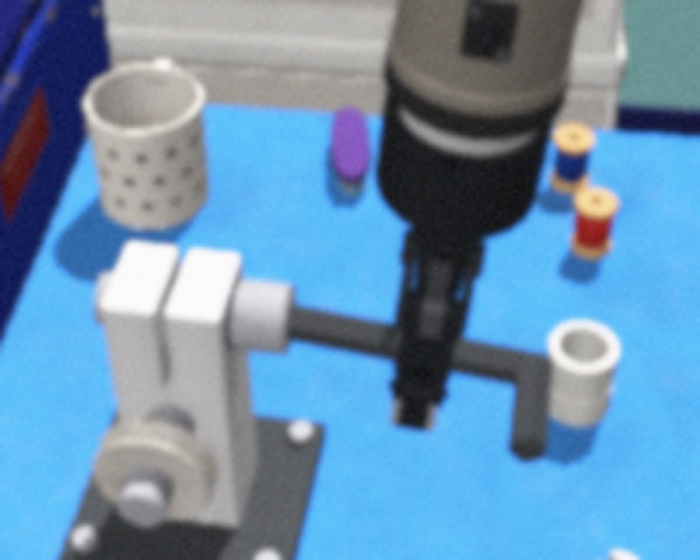

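```bash
python3 - <<'E'
from rig import r
from h import *
r.clamp(60); st(r,"clamped"); r.dwell(.2); st(r)
E
```

```text
clamped t5.60 grasp(st)mm [-1.309e+02 -1.000e-01  1.505e+02] F [-1.1 -1.2  0.5] M [-0.    0.14 -0.09] w 0.0155
 t5.80 grasp(st)mm [-1.309e+02 -1.000e-01  1.505e+02] F [-0.6 -0.3  0. ] M [-0.03  0.18 -0.15] w 0.0155
```

```bash
python3 - <<'E'
from rig import r
from h import *
R=Rt(0,-.1,S=S0[2])
print(r.servo_line(tcp([-.1408,0,.1505],R),R,vel=.05,max_force=12)); st(r)
print(r.servo_line(tcp([-.1808,0,.1505],R),R,vel=.07,max_force=12)); st(r)
E
```

```text
False
 t6.15 grasp(st)mm [-141.8   -0.2  149.8] F [-0.5  0.9 -3.9] M [-0.03  0.26 -0.02] w 0.0153
False
 t6.88 grasp(st)mm [-1.805e+02  1.000e-01  1.508e+02] F [-0.2 -0.3 -5.5] M [-0.02  0.24  0.03] w 0.0161
```

```bash
python3 - <<'E'
from rig import r
from h import *
import cv2
R=Rt(0,0,S=S0[2])
r.servo_line(tcp([-.215,-.02,.16],R),R,vel=.12); 
R=Rt(-np.pi/2,0,S=S0[2])
r.move_ptp(tcp([-.205,-.055,.16],R),R); st(r)
for n in ["scene","side","wrist"]:
    d=r.get_image(n); np.savez(f"{n}3.npz",**d); cv2.imwrite(f"pics/{n}3.png",d["image"])
    print([(round(m["conf"],2),m["extent"]) for m in r.masks_of("key_mid",n)])
E
```

```text
t8.58 grasp(st)mm [-205.   -54.6  159.9] F [ 0.7 -0.5 -5. ] M [-0.03  0.   -0.02] w 0.0156
[(0.84, [192.7, 165.2, 211.9, 192.7])]
[(0.86, [284.4, 200.2, 321.8, 245.8])]
[(0.73, [234.8, 123.9, 407.7, 358.9])]
```

View pics/wrist3.png

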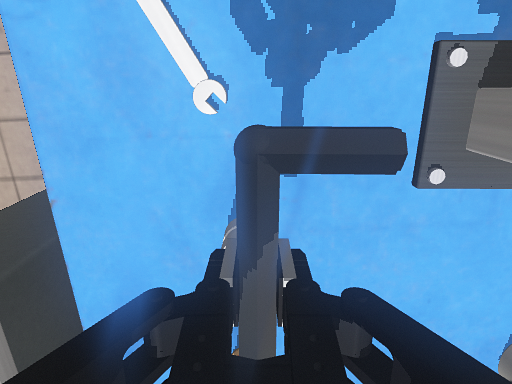

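View pics/side3.png

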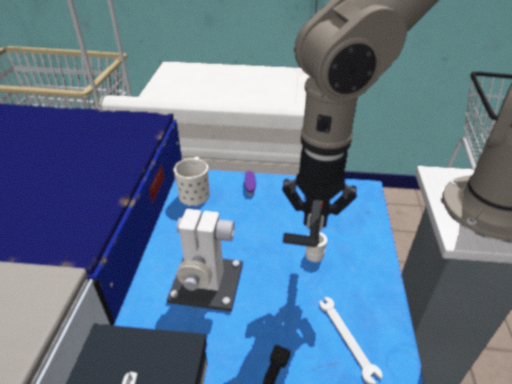

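View pics/scene3.png

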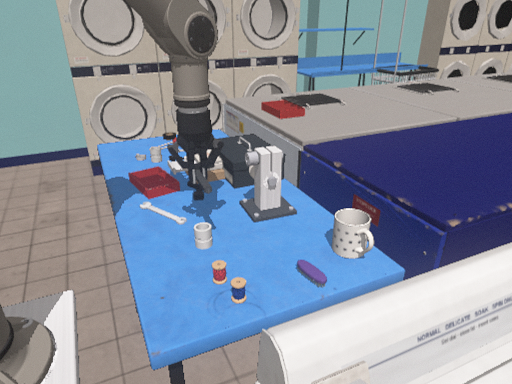

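```bash
cat >> h.py <<'E'
def key_wire():
    # key frame with origin at bend centre, x long, y short; hex: flats at sides, corners up/down
    Rr=.017/np.sqrt(3); seg=[]
    for k in range(6):
        a=np.pi/2+k*np.pi/3; h,z=Rr*np.cos(a),Rr*np.sin(a)
        seg.append(([h if h>0 else h, h, z],[.151,h,z]))   # long arm, offset h along y, mitre
        seg.append(([h,h,z],[h,.0545,z]))
    return np.array(seg)
def draw(img,d,segs,sc,ox,oy,col=(0,0,255)):
    import cv2
    for a,b in segs:
        p=(proj(np.array([a,b]),d)-[ox,oy]+.5)*sc
        cv2.line(img,tuple(int(v) for v in p[0]),tuple(int(v) for v in p[1]),col,1,cv2.LINE_AA)
E
python3 - <<'E'
from h import *
import cv2
o=S0
# predicted: key x=-y_st, y = x_st
c,n=np.cos(S0[2]),np.sin(S0[2])
xs=np.array([c,n,0]);ys=np.array([-n,c,0])
Rk=np.stack([-ys,xs,[0,0,1]],1); bend=stand2w([[-.205,0.0004,.1599]],S0)[0]
W=key_wire()@Rk.T+bend
for nm,(x0,y0,x1,y1,sc) in {"scene":(175,140,265,215,7),"side":(270,180,340,260,7),"wrist":(200,100,430,380,2.1)}.items():
    d=dict(np.load(nm+"3.npz")); im=cv2.resize(d["image"][y0:y1,x0:x1],None,fx=sc,fy=sc,interpolation=cv2.INTER_CUBIC)
    draw(im,d,W,sc,x0,y0); cv2.imwrite(f"pics/ov_{nm}3.png",im)
E
```

```text
(no output)
```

View pics/ov_wrist3.png

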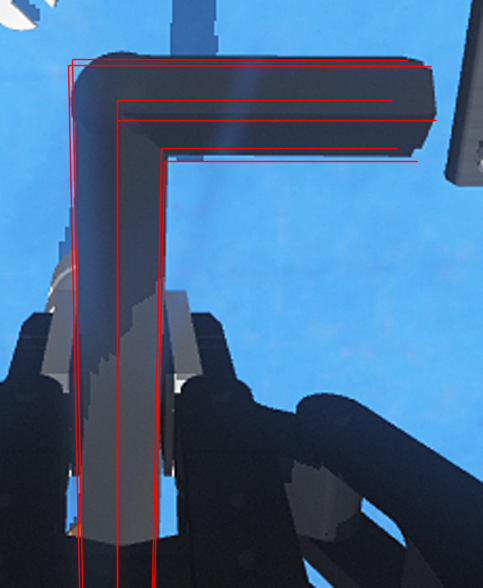

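View pics/ov_side3.png

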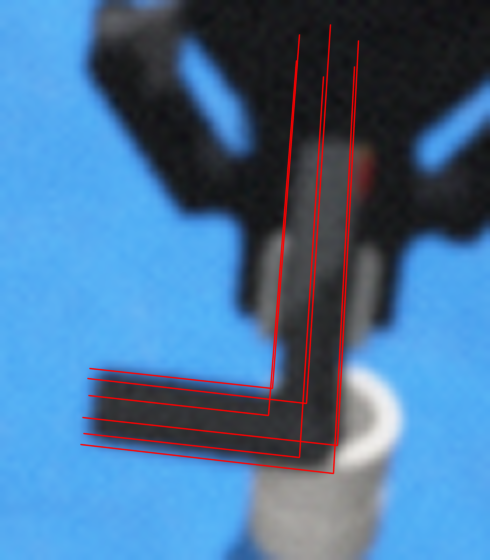

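View pics/ov_scene3.png

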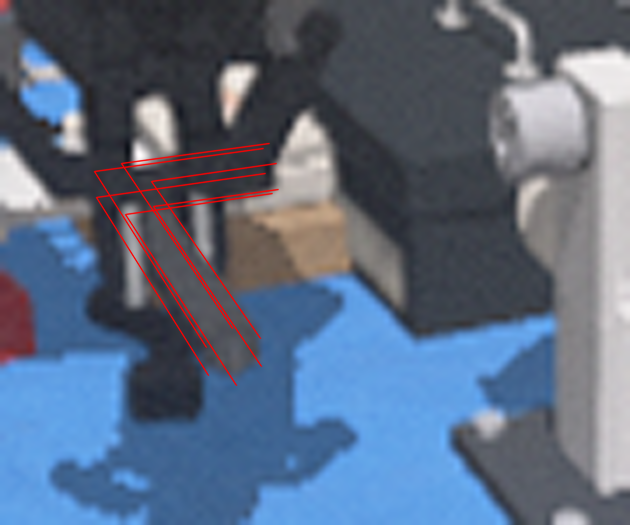

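```bash
python3 - <<'E'
from rig import r
from h import *
import cv2
R=Rt(-np.pi/2,0,S=S0[2])
r.servo_line(tcp([-.130,-.055,.160],R),R,vel=.1); r.dwell(.2); o=st(r)
g=w2s(np.array(o["position"])-HZ*np.array(o["tcp_rot"])[:,2])
c,n=np.cos(S0[2]),np.sin(S0[2]); xs=np.array([c,n,0]);ys=np.array([-n,c,0])
Rk=np.stack([-ys,xs,[0,0,1]],1); bend=stand2w([g+[0,.055,0]],S0)[0]
W=key_wire()@Rk.T+bend
th=np.linspace(0,2*np.pi,41)
def circ(x,rad): return stand2w(np.c_[np.full(41,x),rad*np.cos(th),.16+rad*np.sin(th)],S0)
C=[circ(-.0605,.018),circ(-.0315,.018)]
hx=np.pi/2+np.arange(7)*np.pi/3; H=stand2w(np.c_[np.full(7,-.0605),.0104*np.cos(hx),.16+.0104*np.sin(hx)],S0)
segs=[ (a,b) for q in C+[H] for a,b in zip(q[:-1],q[1:])]
blk=stand2w([[-.031,.025,.18],[-.031,-.025,.18],[.031,-.025,.18],[.031,.025,.18],[-.031,.025,.18]],S0); segs+=list(zip(blk[:-1],blk[1:]))
for nm,(x0,y0,x1,y1,sc) in {"scene":(190,135,290,215,7),"side":(170,195,300,280,6),"wrist":(200,100,512,384,2)}.items():
    d=r.get_image(nm); np.savez(f"{nm}4.npz",**d); im=cv2.resize(d["image"][y0:y1,x0:x1],None,fx=sc,fy=sc,interpolation=cv2.INTER_CUBIC)
    cv2.imwrite(f"pics/raw_{nm}4.png",im)
    draw(im,d,W,sc,x0,y0); draw(im,d,segs,sc,x0,y0,(0,255,0)); cv2.imwrite(f"pics/ov_{nm}4.png",im)
E
```

```text
t9.98 grasp(st)mm [-130.6  -54.8  160. ] F [-0.2  0.  -4.6] M [-0.07  0.04 -0.01] w 0.0155
```

View pics/ov_wrist4.png

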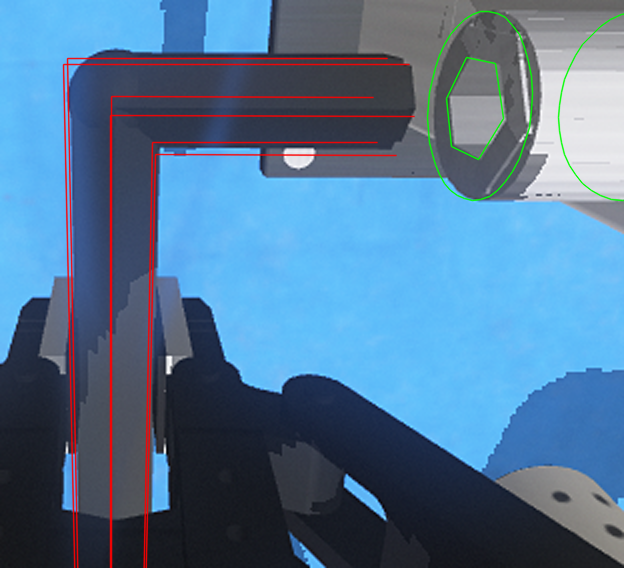

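View pics/ov_side4.png

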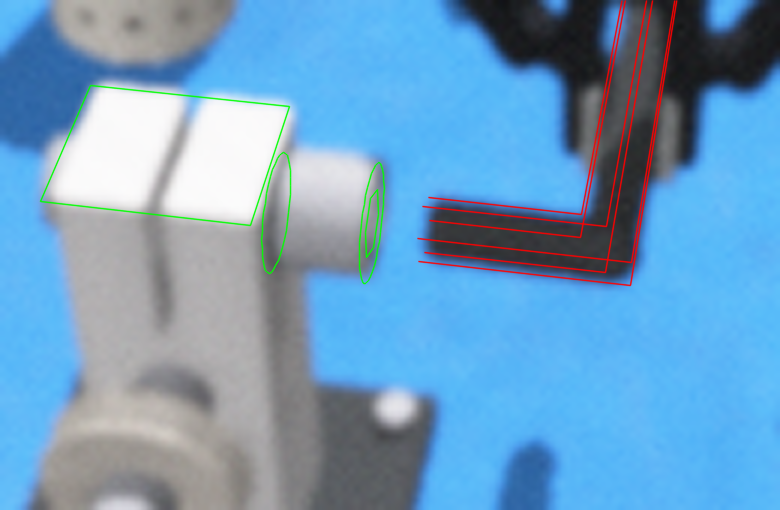

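View pics/ov_scene4.png

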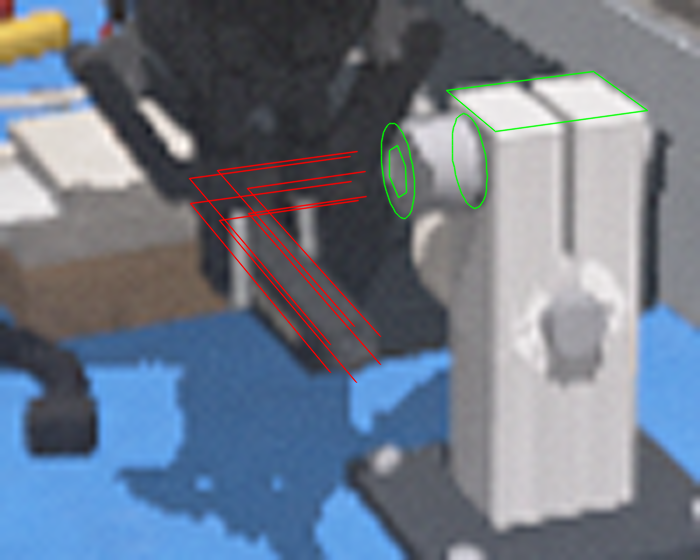

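View pics/raw_side4.png

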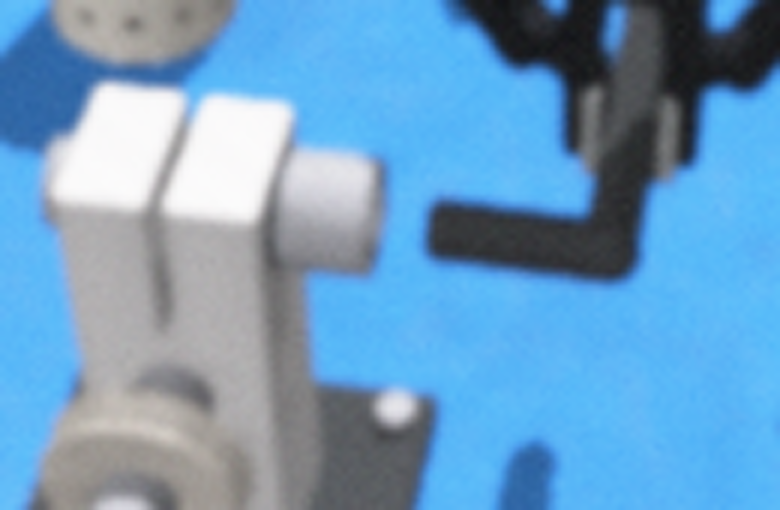

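View pics/raw_wrist4.png

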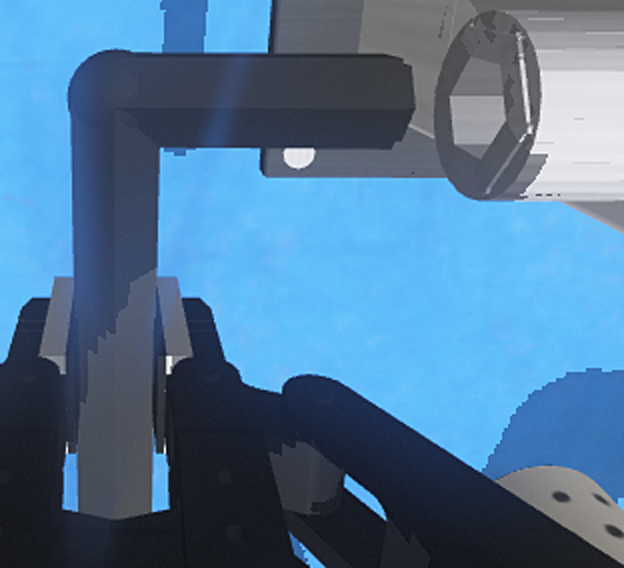

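```bash
python3 - <<'E'
from h import *
import cv2
d=dict(np.load("side4.npz")); g=cv2.cvtColor(d["image"],cv2.COLOR_BGR2GRAY).astype(float)
b=d["image"].astype(float)
np.set_printoptions(linewidth=200)
# use red channel (bg blue low red? print profiles)
for x in (221,225,229,250,258,264): print(x,b[214:248,x,2].astype(int).tolist())
E
```

```text
221 [87, 94, 88, 93, 108, 151, 193, 215, 224, 225, 224, 219, 212, 207, 201, 192, 182, 169, 160, 153, 149, 140, 138, 135, 122, 110, 113, 107, 106, 105, 111, 111, 116, 115]
225 [91, 91, 89, 95, 100, 131, 182, 212, 226, 225, 224, 223, 216, 211, 203, 197, 191, 181, 166, 159, 150, 149, 142, 132, 128, 119, 105, 97, 88, 87, 88, 89, 84, 85]
229 [92, 87, 89, 90, 96, 113, 153, 190, 215, 226, 226, 223, 219, 213, 205, 199, 189, 179, 168, 156, 149, 140, 139, 128, 127, 119, 109, 100, 91, 90, 85, 85, 86, 85]
250 [84, 89, 92, 92, 92, 90, 87, 93, 91, 88, 95, 91, 91, 88, 69, 57, 47, 56, 58, 55, 52, 56, 49, 48, 56, 67, 81, 86, 92, 89, 91, 86, 88, 89]
258 [85, 86, 88, 87, 89, 89, 90, 88, 93, 96, 93, 91, 92, 91, 89, 75, 57, 51, 53, 53, 51, 55, 51, 46, 45, 50, 67, 83, 91, 91, 91, 87, 89, 87]
264 [37, 44, 42, 42, 47, 49, 62, 81, 93, 97, 99, 94, 97, 94, 92, 88, 68, 52, 44, 52, 53, 51, 55, 53, 50, 47, 61, 73, 85, 88, 83, 84, 81, 87]
```

```bash
python3 - <<'E'
from h import *
def edges(col):
    h=(col.max()+col.min())/2*1.0
    o=[]
    for i in range(len(col)-1):
        if (col[i]-h)*(col[i+1]-h)<0: o.append(i+(h-col[i])/(col[i+1]-col[i]))
    return o
d=dict(np.load("side4.npz")); b=d["image"].astype(float); s=b[:,:,0]-b[:,:,2]
H=[];K=[]
for x in range(217,232): 
    e=[214+v for v in edges(s[214:248,x])]; print(x,np.round(e,2)); 
    if len(e)==2:H.append((x,*e))
for x in range(243,266):
    e=[222+v for v in edges(s[222:248,x])]; print(x,np.round(e,2));
    if len(e)==2 and 245<=x<=262:K.append((x,*e))
H=np.array(H);K=np.array(K)
for n,M in (("head",H),("key",K)):
    print(n,[np.round(np.polyfit(M[:,0]-232,M[:,i],1),3) for i in (1,2)], np.round(np.polyfit(M[:,0]-232,(M[:,1]+M[:,2])/2,1),3))
# jacobians near mouth
p=stand2w([[-.0605,0,.16]],S0)
for dv in np.eye(3)*.001: print(proj(p+dv,d)-proj(p,d))
E
```

```text
217 [214.25 216.5  218.5  220.75 239.17]
218 [219.46]
219 [219.08]
220 [219.11]
221 [219.21 240.45]
222 [219.46 239.75]
223 [219.45 239.74]
224 [219.45 239.85]
225 [219.54]
226 [219.62 240.13]
227 [219.78 240.27]
228 [219.87 240.3 ]
229 [220.11 240.39]
230 [220.4  240.45]
231 [220.8  239.95]
243 [228.37 237.56]
244 [228.26 237.72]
245 [228.43 237.8 ]
246 [228.58 237.91]
247 [228.68 238.05]
248 [228.84 238.13]
249 [228.89 238.31]
250 [229.01 238.43]
251 [229.22 238.63]
252 [229.39 238.78]
253 [229.54 238.93]
254 [229.76 239.01]
255 [229.83 239.15]
256 [229.9  239.27]
257 [229.98 239.47]
258 [230.08 239.62]
259 [230.21 239.78]
260 [230.37 239.87]
261 [230.55 239.97]
262 [230.69 240.1 ]
263 [230.75 240.2 ]
264 [230.82 240.4 ]
265 [230.97 240.52]
head [array([1.33000e-01, 2.20603e+02]), array([2.90000e-02, 2.40302e+02])] [8.10000e-02 2.30452e+02]
key [array([1.31000e-01, 2.26728e+02]), array([1.40000e-01, 2.35956e+02])] [1.35000e-01 2.31342e+02]
[[-0.55569721 -0.04071602]]
[[-0.08340744  0.40232569]]
[[-0.02119794 -0.39412197]]
```

```bash
cat >> h.py <<'E'
from scipy.spatial.transform import Rotation as Ro
def ins(tip,rx=0.02,ry=0.0,rz=-0.012):
    """tip in stand frame (nominal in-hand offsets); small rotations about stand axes. returns TCP,R"""
    c,n=np.cos(S0[2]),np.sin(S0[2]); B=np.array([[c,-n,0],[n,c,0],[0,0,1]])
    E=Ro.from_rotvec([rx,ry,rz]).as_matrix()
    g=np.array(tip)-E@np.array([.0545,.055,0])
    R=B@E@B.T@Rt(-np.pi/2,0,S=S0[2])
    return tcp(g,R),R
E
python3 - <<'E'
from rig import r
from h import *
import cv2
p,R=ins([-.070,-.0009,.1618]); r.servo_line(p,R,vel=.05); r.dwell(.2); st(r)
for nm,(x0,y0,x1,y1,sc) in {"side":(190,195,290,270,7),"wrist":(220,100,512,300,2.6)}.items():
    d=r.get_image(nm); np.savez(f"{nm}5.npz",**d); im=cv2.resize(d["image"][y0:y1,x0:x1],None,fx=sc,fy=sc,interpolation=cv2.INTER_CUBIC)
    cv2.imwrite(f"pics/raw_{nm}5.png",im)
def edges(col):
    h=(col.max()+col.min())/2
    return [i+(h-col[i])/(col[i+1]-col[i]) for i in range(len(col)-1) if (col[i]-h)*(col[i+1]-h)<0]
d=dict(np.load("side5.npz")); b=d["image"].astype(float); s=b[:,:,0]-b[:,:,2]
for x in (222,224,226,228,230,241,243,246,250,254,258): print(x,np.round([212+v for v in edges(s[212:250,x])],2))
E
```

```text
t10.58 grasp(st)mm [-125.3  -55.1  160.6] F [ 0.5  0.1 -4.3] M [-0.07  0.1   0.04] w 0.0154
222 [219.38 239.82]
224 [219.49 239.86]
226 [219.67 240.17]
228 [220.14 240.31]
230 [220.56 240.39]
241 [226.79 236.36]
243 [227.08 236.66]
246 [227.65 236.95]
250 [228.24 237.67]
254 [228.82 238.12]
258 [229.38 238.86]
```

View pics/raw_wrist5.png

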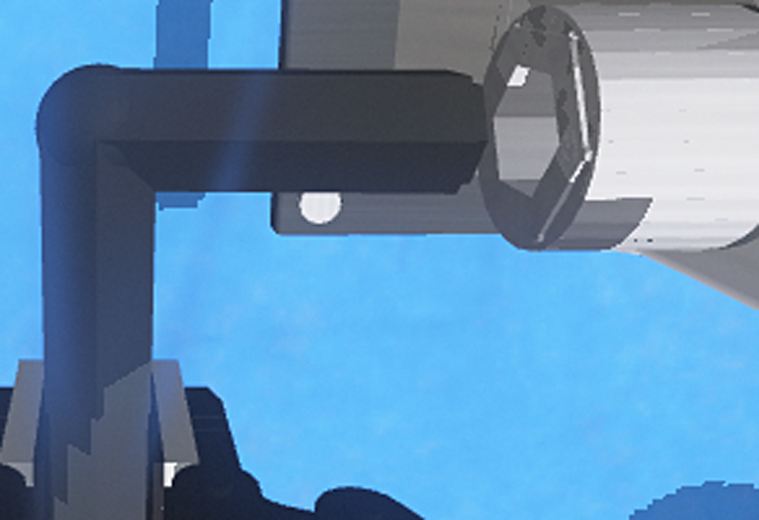

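View pics/raw_side5.png

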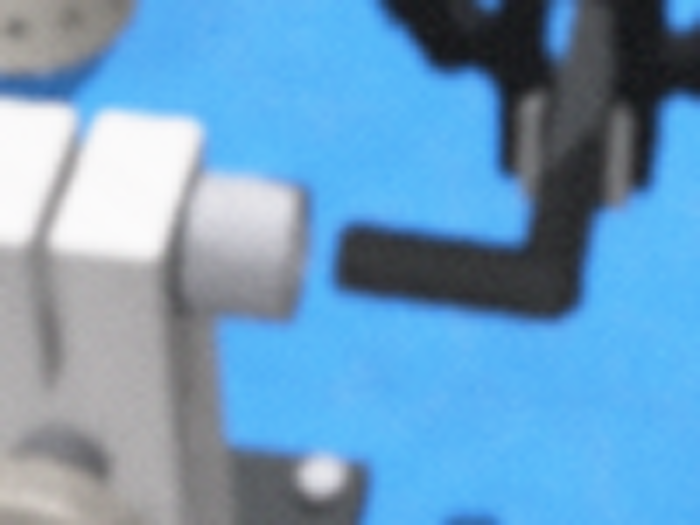

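```bash
python3 - <<'E'
from rig import r
from h import *
p,R=ins([-.066,-.0007,.1618],ry=.02); r.servo_line(p,R,vel=.03); st(r)
p,R=ins([-.050,-.0007,.1618],ry=.02); print(r.servo_line(p,R,vel=.02,max_force=6)); st(r)
E
```

```text
t10.96 grasp(st)mm [-120.7  -55.1  161.8] F [ 0.6 -0.7 -4.4] M [-0.11  0.05 -0.03] w 0.0159
False
 t11.91 grasp(st)mm [-105.3  -55.3  161.6] F [-0.4 -1.3 -7.1] M [-0.47  0.33 -0.03] w 0.0157
```

```bash
python3 - <<'E'
from rig import r
from h import *
p,R=ins([-.050,-.0005,.1611],ry=.02); print(r.servo_line(p,R,vel=.02)); st(r)
p,R=ins([-.0400,-.0005,.1611],ry=.02); print(r.servo_line(p,R,vel=.02,max_force=8)); st(r)
p,R=ins([-.0290,-.0005,.1611],ry=.02); print(r.servo_line(p,R,vel=.015,max_force=8)); st(r)
E
```

```text
False
 t12.16 grasp(st)mm [-105.2  -55.1  161.1] F [-1.3 -2.3 -6. ] M [-0.55  0.33  0.  ] w 0.0155
False
 t12.81 grasp(st)mm [-94.8 -55.1 161.1] F [-1.2 -3.5 -6.6] M [-0.82  0.31 -0.06] w 0.0157
True
 t13.36 grasp(st)mm [-89.8 -55.7 159.6] F [ 0.5  1.  -2.5] M [ 0.26 -0.37 -0.01] w 0.0157
```

```bash
python3 - <<'E'
from rig import r
from h import *
import cv2
r.dwell(.1); st(r)
for nm,(x0,y0,x1,y1,sc) in {"side":(190,195,290,270,7),"wrist":(220,100,512,300,2.6)}.items():
    d=r.get_image(nm); np.savez(f"{nm}6.npz",**d); im=cv2.resize(d["image"][y0:y1,x0:x1],None,fx=sc,fy=sc,interpolation=cv2.INTER_CUBIC)
    cv2.imwrite(f"pics/raw_{nm}6.png",im)
E
```

```text
t13.46 grasp(st)mm [-89.8 -55.8 159.3] F [ 2.1  2.  -1.9] M [ 0.7  -0.59  0.02] w 0.0159
```

View pics/raw_wrist6.png

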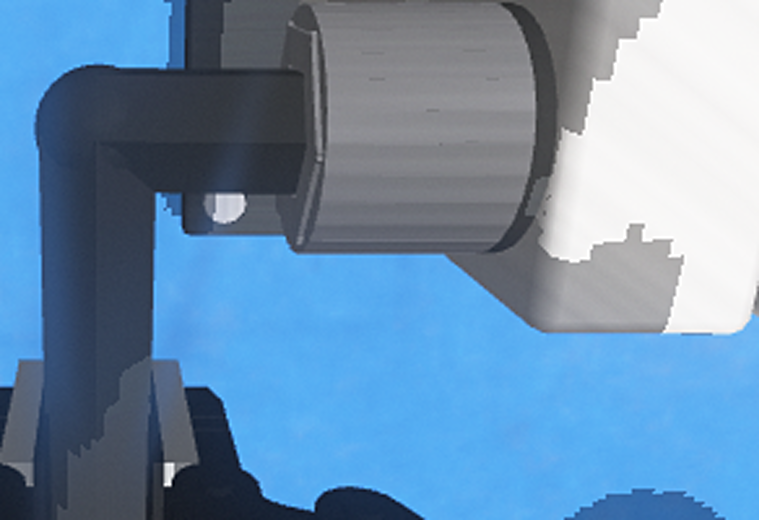

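View pics/raw_side6.png

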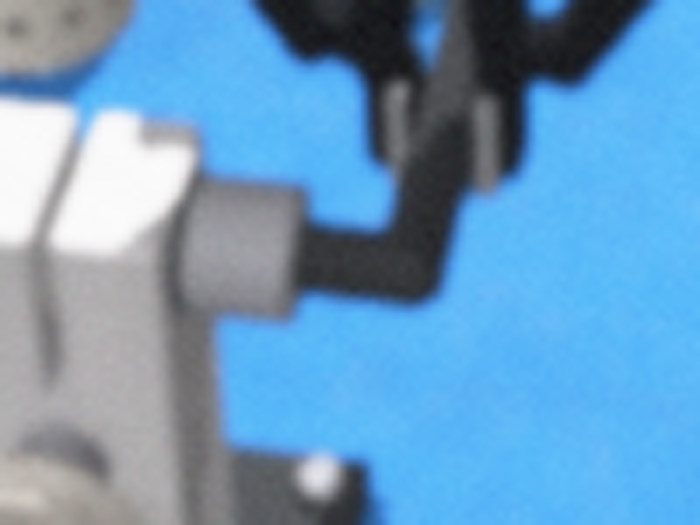

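```bash
python3 - <<'E'
from rig import r
from h import *
p,R=ins([-.0355,-.0008,.1606],ry=.02); print(r.servo_line(p,R,vel=.02)); r.dwell(.1); o=st(r)
p,R=ins([-.029,-.0008,.1606],ry=.02); print(r.servo_line(p,R,vel=.01,max_force=9)); o=st(r)
print(np.round(np.array(o["tcp_rot"])-R,3).tolist())
r.dwell(.1);st(r)
E
```

```text
False
 t14.03 grasp(st)mm [-91.3 -55.7 160.1] F [ 0.2 -0.4 -4.1] M [-0.02 -0.02 -0.03] w 0.0155
True
 t14.49 grasp(st)mm [-89.7 -55.8 159. ] F [-0.3  0.3 -0.5] M [ 0.31 -0.15 -0.01] w 0.0156
[[-0.001, -0.0, -0.007], [0.0, 0.001, -0.002], [-0.003, -0.007, 0.0]]
 t14.59 grasp(st)mm [-89.6 -55.8 158.8] F [-0.5  0.5  0.4] M [ 0.44 -0.26  0.04] w 0.0159
```

```bash
python3 - <<'E'
from rig import r
from h import *
import cv2
o=st(r); p=np.array(o["position"]);R=np.array(o["tcp_rot"])
r.release(); st(r,"rel")
r.servo_line(p-R[:,2]*.09,R,vel=.12); st(r)
for nm,(x0,y0,x1,y1,sc) in {"side":(190,165,330,275,5.5),"scene":(190,120,300,215,6),"wrist":(120,70,512,364,2)}.items():
    d=r.get_image(nm); np.savez(f"{nm}7.npz",**d); im=cv2.resize(d["image"][y0:y1,x0:x1],None,fx=sc,fy=sc,interpolation=cv2.INTER_CUBIC)
    cv2.imwrite(f"pics/raw_{nm}7.png",im)
E
```

```text
t14.59 grasp(st)mm [-89.6 -55.8 158.8] F [-0.5  0.5  0.4] M [ 0.44 -0.26  0.04] w 0.0159
rel t15.27 grasp(st)mm [-90.6 -56.5 157.9] F [ 0.7 -0.7 -0.3] M [-0.03  0.01 -0.03] w 0.0852
 t16.18 grasp(st)mm [-87.8 -57.5 248. ] F [ 0.2  0.3 -0.8] M [ 0.02 -0.05 -0.02] w 0.0853
```

View pics/raw_wrist7.png

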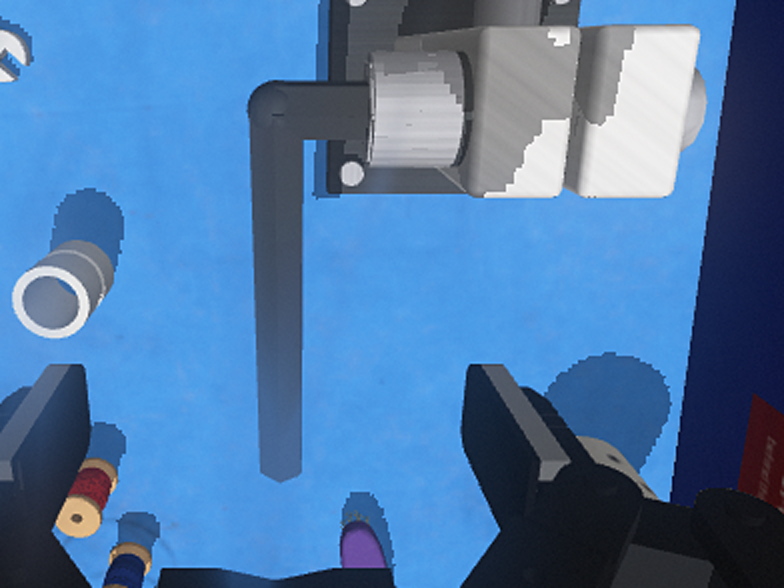

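View pics/raw_side7.png

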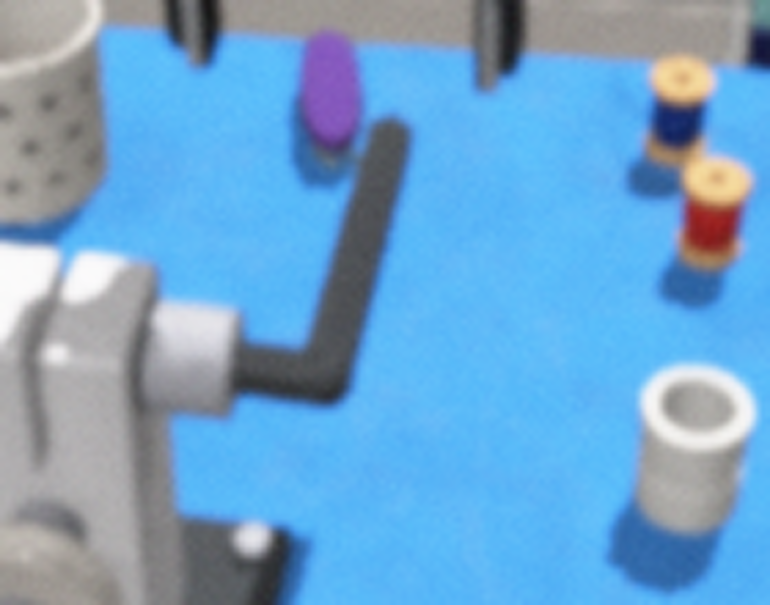

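View pics/raw_scene7.png

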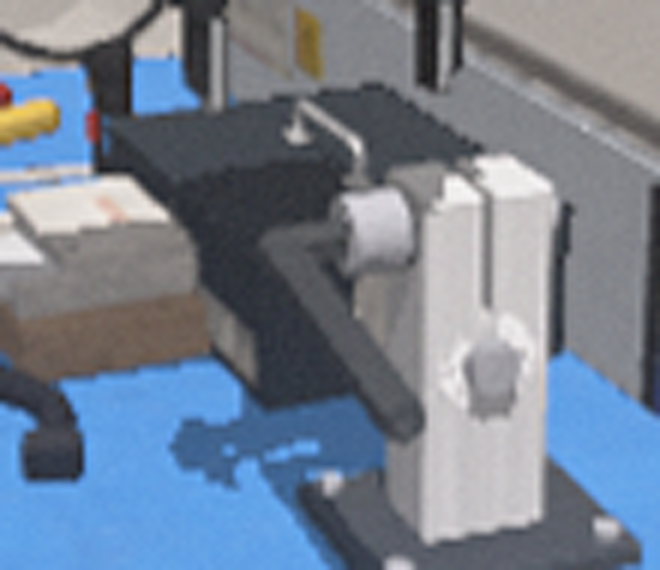

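```bash
cat > ov.py <<'E'
from h import *
import cv2
def overlay(nm,tag,box,sc,bend=(-.0895,0,.16),th=.1,out="ov"):
    x0,y0,x1,y1=box
    d=dict(np.load(f"{nm}{tag}.npz")); im=cv2.resize(d["image"][y0:y1,x0:x1],None,fx=sc,fy=sc,interpolation=cv2.INTER_CUBIC)
    c,n=np.cos(S0[2]),np.sin(S0[2]); B=np.array([[c,-n,0],[n,c,0],[0,0,1]])
    Rk=B@Ro.from_rotvec([th,0,0]).as_matrix()@np.array([[0,1,0],[-1,0,0],[0,0,1.]])
    W=key_wire()@Rk.T+stand2w([bend],S0)[0]
    t=np.linspace(0,2*np.pi,41); segs=[]
    for x,rad in ((-.0605,.018),(-.0315,.018)):
        q=stand2w(np.c_[np.full(41,x),rad*np.cos(t),.16+rad*np.sin(t)],S0); segs+=list(zip(q[:-1],q[1:]))
    blk=stand2w([[-.031,.025,.18],[-.031,-.025,.18],[.031,-.025,.18],[.031,.025,.18],[-.031,.025,.18]],S0); segs+=list(zip(blk[:-1],blk[1:]))
    draw(im,d,W,sc,x0,y0); draw(im,d,segs,sc,x0,y0,(0,255,0)); cv2.imwrite(f"pics/{out}_{nm}{tag}.png",im)
E
python3 -c "
from ov import *
overlay('wrist','7',(220,70,512,364),2)
overlay('side','7',(190,165,330,275),5.5)
"
```

```text
(no output)
```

View pics/ov_wrist7.png

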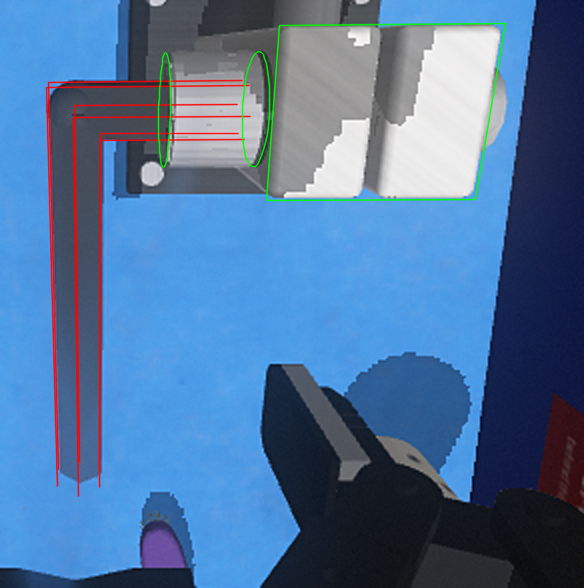

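View pics/ov_side7.png

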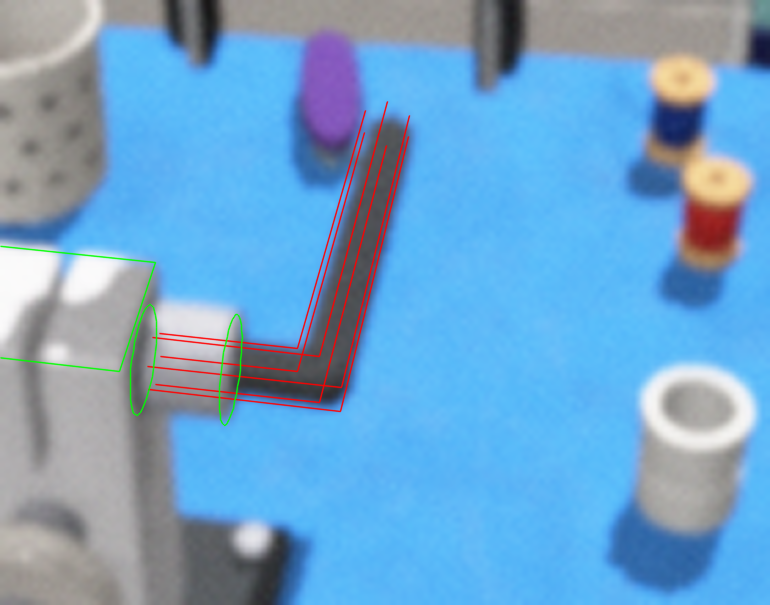

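```bash
python3 - <<'E'
from rig import r
from h import *
R=Rt(-np.pi/2,0,S=S0[2])
r.clamp(30)
P=lambda x,y,z: stand2w([[x,y,z]],S0)[0]
r.move_ptp(P(-.130,0,.215),R); st(r)
r.servo_line(P(-.130,0,.147),R,vel=.12); st(r)
print(r.servo_line(P(-.117,0,.147),R,vel=.05,max_force=7)); st(r)
E
```

```text
t17.48 grasp(st)mm [-131.6    2.   233.2] F [ 0.2 -0.  -0.4] M [-0.1  -0.05  0.  ] w 0.0004
 t18.20 grasp(st)mm [-129.2   -0.3  166.3] F [ 0.1  0.4 -0.1] M [-0.01 -0.06 -0.02] w -0.0003
False
 t18.61 grasp(st)mm [-1.164e+02 -1.000e-01  1.660e+02] F [-0.5 -0.9 -0.6] M [-0.01 -0.02  0.02] w 0.0002
```

```bash
python3 - <<'E'
from rig import r
from h import *
import cv2
R=Rt(-np.pi/2,0,S=S0[2])
P=lambda x,y,z: stand2w([[x,y,z]],S0)[0]
print(r.servo_line(P(-.100,0,.147),R,vel=.015,max_force=9)); st(r)
for nm,(x0,y0,x1,y1,sc) in {"side":(190,165,330,275,5.5),"wrist":(120,70,512,364,2)}.items():
    d=r.get_image(nm); np.savez(f"{nm}8.npz",**d); im=cv2.resize(d["image"][y0:y1,x0:x1],None,fx=sc,fy=sc,interpolation=cv2.INTER_CUBIC)
    cv2.imwrite(f"pics/raw_{nm}8.png",im)
st(r)
E
```

```text
True
 t19.25 grasp(st)mm [-111.8    0.   164.6] F [-0.2  0.4 -0.1] M [ 0.08  0.05 -0.05] w 0.0001
 t19.35 grasp(st)mm [-1.119e+02 -1.000e-01  1.643e+02] F [-0.7  0.6 -0.5] M [-0.05 -0.11  0.03] w -0.0002
```

View pics/raw_side8.png

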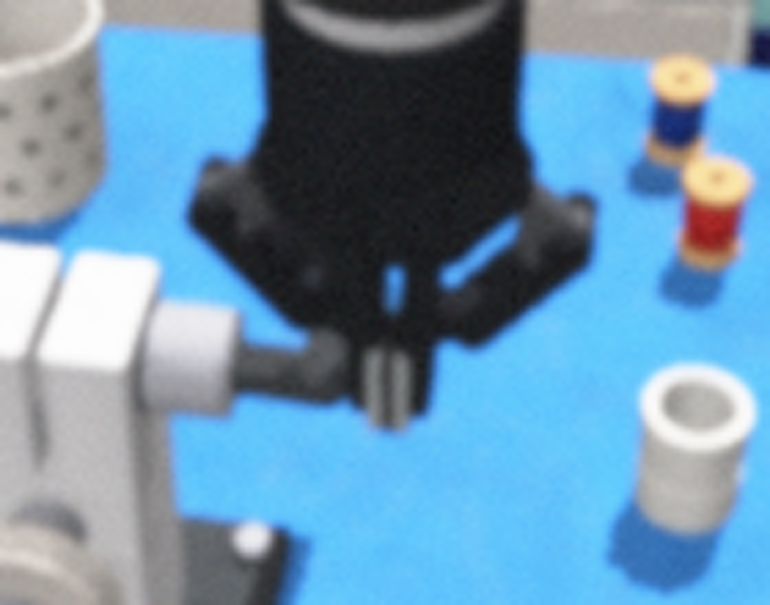

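View pics/raw_wrist8.png

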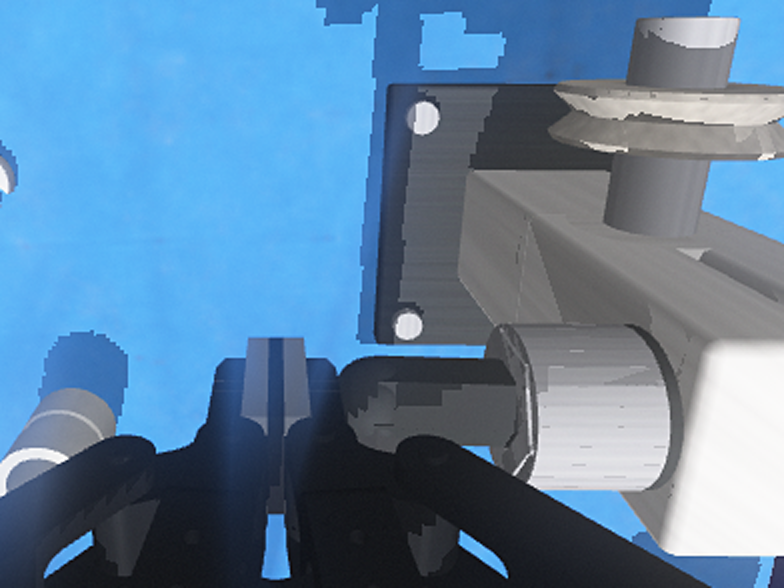

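```bash
cat >> h.py <<'E'
XK=-.089
def press(th,L=.12,h=.0098):
    c,n=np.cos(S0[2]),np.sin(S0[2]); B=np.array([[c,-n,0],[n,c,0],[0,0,1]])
    E=Ro.from_rotvec([th,0,0]).as_matrix()
    p=stand2w([[XK,-L*np.cos(th)-h*np.sin(th),.16-L*np.sin(th)+h*np.cos(th)]],S0)[0]
    return p,B@E@B.T@Rt(-np.pi/2,0,S=S0[2])
E
python3 - <<'E'
from rig import r
from h import *
R=Rt(-np.pi/2,0,S=S0[2])
P=lambda x,y,z: stand2w([[x,y,z]],S0)[0]
r.servo_line(P(-.135,0,.150),R,vel=.1)
r.servo_line(P(-.135,0,.215),R,vel=.15)
p,Rp=press(.05,h=.045); r.move_ptp(p,Rp); st(r)
for th in (.1,.3,.55): p,q=press(th); print(np.round(r.ik(p,q),1))
p,Rp=press(.05,h=.024); r.servo_line(p,Rp,vel=.08); r.dwell(.1); st(r)
E
```

```text
t20.91 grasp(st)mm [ -89.4 -124.1  216.4] F [-0.2  1.3 -0.5] M [-0.03  0.02 -0.01] w 0.0002
[-42.2  25.8  27.4 106.8 -22.3  50.1  -5.9]
[-31.3  26.4  20.2 110.1 -36.5  45.9   9.6]
[-16.6  30.    9.2 112.8 -54.8  45.1  30.9]
 t21.42 grasp(st)mm [ -89.  -121.6  196.7] F [ 0.5  0.2 -1.2] M [-0.1   0.03  0.03] w 0.0006
```

```bash
python3 - <<'E'
from rig import r
from h import *
p,q=press(.06); print(r.servo_line(p,q,vel=.02,max_force=4)); o=st(r)
for th in (.10,.14,.18):
    p,q=press(th); hit=r.servo_line(p,q,vel=.015,max_force=7); o=st(r,f"th{th} {hit}")
    if hit: break
E
```

```text
False
 t22.33 grasp(st)mm [ -88.9 -121.5  181.3] F [0.3 0.1 0. ] M [-0.05  0.04  0.01] w 0.0001
th0.1 False t22.81 grasp(st)mm [ -89.  -122.7  176.3] F [ 0.2 -0.9  0.1] M [-0.12  0.03  0.02] w 0.0000
th0.14 False t23.28 grasp(st)mm [ -89.  -123.2  171.4] F [-0.2  0.5 -0.8] M [-0.18  0.01 -0.  ] w 0.0000
th0.18 False t23.76 grasp(st)mm [ -88.5 -123.   167.1] F [0.4 1.5 5. ] M [ 0.22 -0.12 -0.08] w -0.0001
```

```bash
python3 - <<'E'
from rig import r
from h import *
for th in np.arange(.22,.50,.04):
    p,q=press(th); hit=r.servo_line(p,q,vel=.015,max_force=6); o=st(r,f"th{th:.2f} {hit}")
    if hit: break
E
```

```text
th0.22 False t24.23 grasp(st)mm [ -88.7 -123.4  161.9] F [1.  0.2 5.1] M [ 0.08 -0.14 -0.03] w 0.0002
th0.26 False t24.71 grasp(st)mm [ -88.8 -123.5  156.8] F [0.5 0.1 4.9] M [-0.09 -0.11 -0.05] w -0.0002
th0.30 False t25.18 grasp(st)mm [ -88.9 -123.2  151.8] F [ 0.6 -0.5  5.3] M [-0.14 -0.21 -0.04] w -0.0002
th0.34 False t25.66 grasp(st)mm [ -88.9 -122.8  146.8] F [ 1.  -0.6  4.9] M [-0.15 -0.21 -0.09] w -0.0001
th0.38 False t26.13 grasp(st)mm [ -88.9 -122.2  141.9] F [ 1.6 -0.8  5. ] M [-0.19 -0.15 -0.09] w 0.0000
th0.42 False t26.61 grasp(st)mm [ -88.9 -121.3  137.1] F [ 0.5 -0.7  4. ] M [-0.26 -0.21 -0.1 ] w 0.0001
th0.46 False t27.08 grasp(st)mm [ -89.  -120.3  132.2] F [ 1.9 -0.7  4.9] M [-0.29 -0.22 -0.18] w -0.0000
th0.50 False t27.56 grasp(st)mm [ -89.  -119.   127.3] F [ 1.4 -0.5  3.9] M [-0.26 -0.28 -0.1 ] w -0.0003
```

```bash
python3 - <<'E'
from rig import r
from h import *
for th in np.arange(.52,.66,.02):
    p,q=press(th); hit=r.servo_line(p,q,vel=.01,max_force=5.5); o=st(r,f"th{th:.2f} {hit}")
    if hit or o["ft_force"][2]>9: break
E
```

```text
th0.52 False t27.95 grasp(st)mm [ -89.  -118.3  125. ] F [ 0.6 -0.3  5.5] M [-0.29 -0.27 -0.11] w 0.0000
th0.54 False t28.34 grasp(st)mm [ -88.9 -117.7  122.6] F [ 2.2 -1.6  5.3] M [-0.32 -0.2  -0.14] w -0.0002
th0.56 False t28.73 grasp(st)mm [ -88.6 -117.2  120.7] F [ 0.1 -3.3  7.8] M [-0.27 -0.14 -0.01] w 0.0003
th0.58 True t29.03 grasp(st)mm [ -88.  -117.2  119.4] F [-2.6 -3.6  9.8] M [-0.06  0.34  0.19] w 0.0002
```

```bash
python3 - <<'E'
from rig import r
from h import *
import cv2
st(r)
for nm in ("side","scene","wrist"):
    d=r.get_image(nm); np.savez(f"{nm}9.npz",**d); 
st(r)
d=dict(np.load("side9.npz"));cv2.imwrite("pics/side9.png",cv2.resize(d["image"][160:275,190:330],None,fx=5,fy=5,interpolation=cv2.INTER_CUBIC))
d=dict(np.load("scene9.npz"));cv2.imwrite("pics/scene9.png",cv2.resize(d["image"][100:240,190:320],None,fx=4.2,fy=4.2,interpolation=cv2.INTER_CUBIC))
E
```

```text
t29.03 grasp(st)mm [ -88.  -117.2  119.4] F [-2.6 -3.6  9.8] M [-0.06  0.34  0.19] w 0.0002
 t29.18 grasp(st)mm [ -87.9 -117.3  119.6] F [-2.  -3.5 10. ] M [-0.08  0.38  0.26] w -0.0000
```

View pics/side9.png

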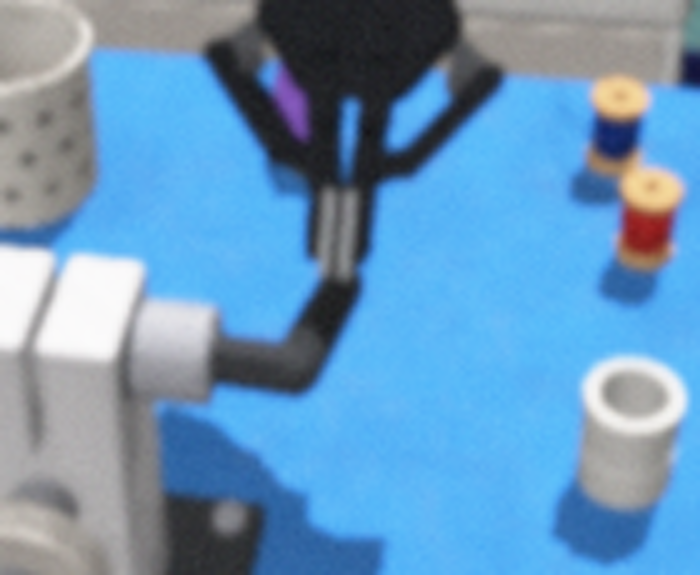

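View pics/scene9.png

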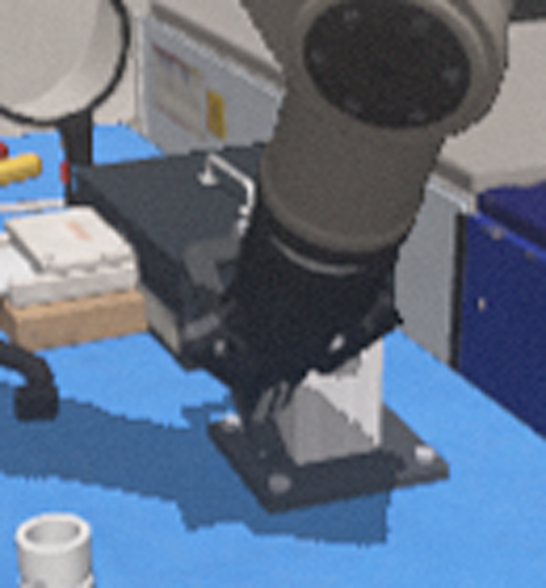

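```bash
python3 - <<'E'
from rig import r
from h import *
import cv2
o=r.get_obs(); p=np.array(o["position"]);R=np.array(o["tcp_rot"])
r.servo_line(p-R[:,2]*.02,R,vel=.04); st(r)
r.servo_line(p-R[:,2]*.12,R,vel=.15); st(r)
for nm in ("side","scene","wrist"):
    d=r.get_image(nm); np.savez(f"{nm}10.npz",**d)
from ov import *
for th in (.45,.5):
  overlay("side","10",(190,165,330,275),5.5,bend=(-.0885,0,.16),th=th,out=f"ov{th}")
  overlay("scene","10",(180,110,300,230),5,bend=(-.0885,0,.16),th=th,out=f"ov{th}")
  overlay("wrist","10",(120,0,512,294),2,bend=(-.0885,0,.16),th=th,out=f"ov{th}")
E
```

```text
t29.84 grasp(st)mm [ -88.2 -128.2  136.1] F [ 0.4  0.2 -0. ] M [-0.6   0.06  0.02] w 0.0001
 t30.66 grasp(st)mm [ -88.8 -182.6  219.2] F [ 0.6  0.5 -0.1] M [-0.57  0.04  0.01] w 0.0000
```

View pics/ov0.5_side10.png

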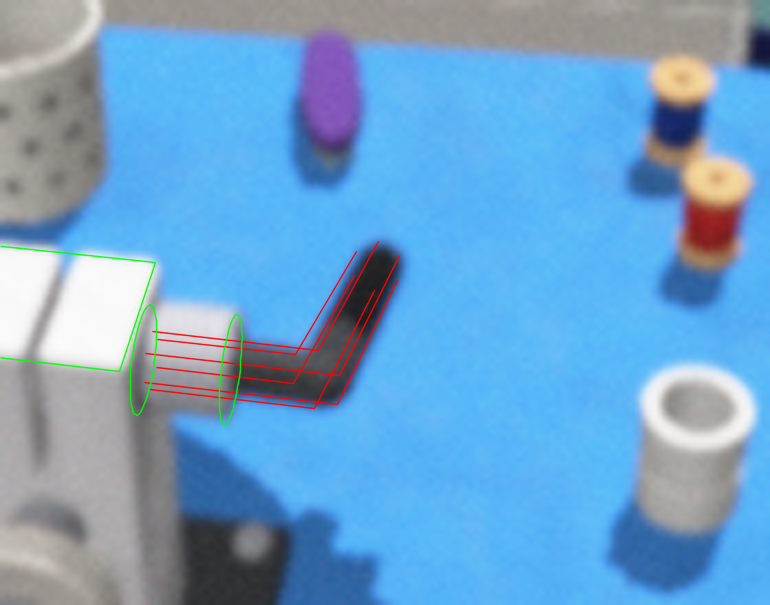

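View pics/ov0.5_scene10.png

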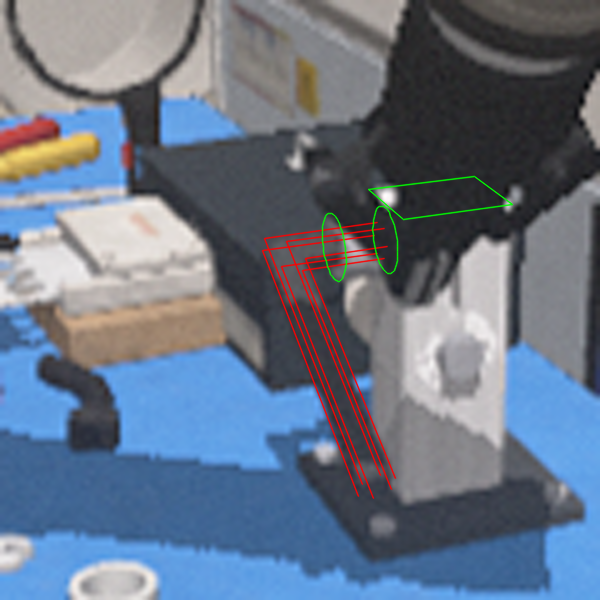

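View pics/ov0.5_wrist10.png

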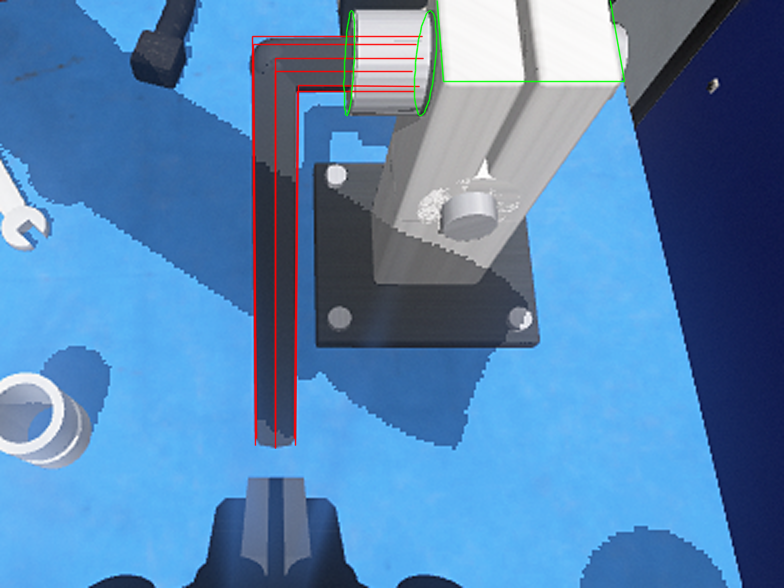

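```bash
python3 - <<'E'
import numpy as np
for t in ("6","7","8","9","10"):
    b=np.load(f"side{t}.npz")["image"].astype(float); s=b[:,:,0]-b[:,:,2]
    out=[]
    for v in range(230,239):
        row=s[v]; 
        xs=[x+(75-row[x])/(row[x+1]-row[x]) for x in range(236,270) if row[x]<75<=row[x+1]]
        out.append(round(xs[0],2) if xs else None)
    print(t,out)
b=np.load("w1.npz")
E
```

```text
6 [np.float64(253.41), np.float64(253.15), np.float64(252.85), np.float64(252.62), np.float64(252.45), np.float64(252.19), np.float64(251.7), np.float64(250.4), None]
7 [np.float64(253.71), np.float64(253.49), np.float64(253.23), np.float64(253.05), np.float64(252.82), np.float64(252.54), np.float64(252.05), np.float64(251.09), None]
8 [np.float64(268.03), np.float64(267.92), np.float64(267.82), np.float64(267.74), np.float64(267.62), np.float64(267.43), np.float64(267.29), np.float64(251.76), np.float64(266.98)]
9 [np.float64(255.32), np.float64(254.77), np.float64(254.27), np.float64(253.75), np.float64(253.29), np.float64(252.77), np.float64(252.15), np.float64(251.15), np.float64(249.17)]
10 [np.float64(254.91), np.float64(254.47), np.float64(254.03), np.float64(253.58), np.float64(253.25), np.float64(252.75), np.float64(252.2), np.float64(251.13), np.float64(248.5)]
```

```bash
python3 - <<'E'
from rig import r
from h import *
R=Rt(-np.pi/2,0,S=S0[2])
P=lambda x,y,z: stand2w([[x,y,z]],S0)[0]
r.servo_line(P(-.135,-.06,.22),R,vel=.2)
r.servo_line(P(-.135,0,.215),R,vel=.15)
r.servo_line(P(-.132,0,.147),R,vel=.12); st(r)
r.servo_line(P(-.117,0,.147),R,vel=.05,max_force=7); st(r)
for x in (-.1145,-.113,-.1120,-.1110):
    h=r.servo_line(P(x,0,.147),R,vel=.012,max_force=8); st(r,str((x,h)))
    if h: break
E
```

```text
t33.04 grasp(st)mm [-1.315e+02 -1.000e-01  1.663e+02] F [ 0.3  0.5 -0.4] M [ 0.03 -0.01  0.01] w 0.0002
 t33.49 grasp(st)mm [-1.166e+02 -1.000e-01  1.658e+02] F [-0.9 -0.4 -0.6] M [ 0.03  0.01 -0.01] w -0.0004
(-0.1145, False) t33.85 grasp(st)mm [-114.5    0.   165.7] F [ 1.2 -0.6  0.1] M [-0.03 -0.05  0.02] w -0.0002
(-0.113, False) t34.12 grasp(st)mm [-112.9   -0.   165.7] F [-0.1 -0.6  0.1] M [-0.02 -0.02 -0.01] w -0.0004
(-0.112, False) t34.38 grasp(st)mm [-111.9   -0.   165.7] F [-0.4  0.4 -0. ] M [-0.03 -0.04  0.04] w -0.0001
(-0.111, False) t34.62 grasp(st)mm [-111.6    0.   165.5] F [-2.7  0.2  2.3] M [-0.03  0.51 -0.01] w 0.0001
```

```bash
python3 - <<'E'
from rig import r
from h import *
import cv2
R=Rt(-np.pi/2,0,S=S0[2])
P=lambda x,y,z: stand2w([[x,y,z]],S0)[0]
print(r.servo_line(P(-.1098,0,.147),R,vel=.012,max_force=5)); st(r)
r.servo_line(P(-.135,0,.150),R,vel=.1); r.servo_line(P(-.150,0,.26),R,vel=.15); st(r)
for n in ("side","scene","wrist"):
    d=r.get_image(n); np.savez(f"{n}11.npz",**d); cv2.imwrite(f"pics/{n}11.png",d["image"])
    for t in ("drain_coupling","thread_spool_1"): print(n,t,[(round(m["conf"],2),np.round(m["extent"],1).tolist()) for m in r.masks_of(t,n)[:2]])
d=dict(np.load("scene11.npz"));cv2.imwrite("pics/scene11z.png",cv2.resize(d["image"][110:230,180:300],None,fx=5,fy=5,interpolation=cv2.INTER_CUBIC))
d=dict(np.load("side11.npz"));cv2.imwrite("pics/side11z.png",cv2.resize(d["image"][165:275,190:330],None,fx=5.5,fy=5.5,interpolation=cv2.INTER_CUBIC))
from ov import *
overlay("wrist","11",(120,70,512,364),2,bend=(-.0885,0,.16),th=.5)
E
```

```text
False
 t34.88 grasp(st)mm [-1.114e+02  1.000e-01  1.653e+02] F [-5.8  0.   1.4] M [-0.03  1.23 -0.01] w 0.0002
 t36.17 grasp(st)mm [-150.3   -0.3  277.7] F [-0.3  0.5  0.1] M [ 0.02 -0.   -0.01] w 0.0000
side drain_coupling [(0.78, [307.0, 231.7, 329.8, 260.9]), (0.46, [168.3, 211.6, 245.0, 312.9])]
side thread_spool_1 [(0.7, [168.0, 208.0, 244.6, 307.7]), (0.68, [214.1, 219.2, 232.9, 238.9])]
scene drain_coupling [(0.8, [193.6, 223.4, 214.3, 249.5])]
scene thread_spool_1 [(0.81, [230.1, 276.5, 247.5, 302.9]), (0.65, [211.2, 257.9, 230.2, 283.8])]
wrist drain_coupling [(0.73, [188.2, 220.1, 226.2, 267.5])]
wrist thread_spool_1 []
```

View pics/scene11z.png

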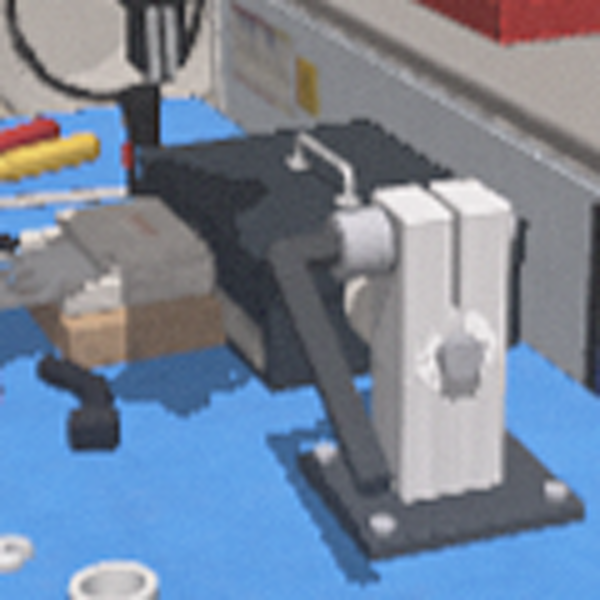

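View pics/side11.png

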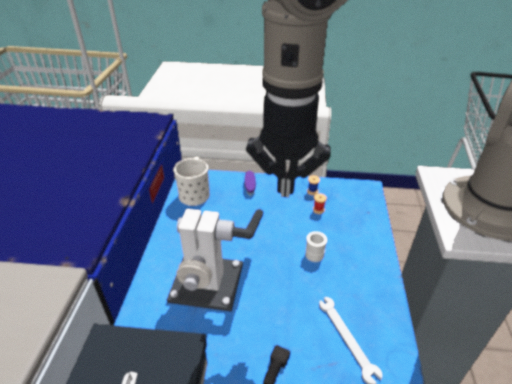

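View pics/ov_wrist11.png

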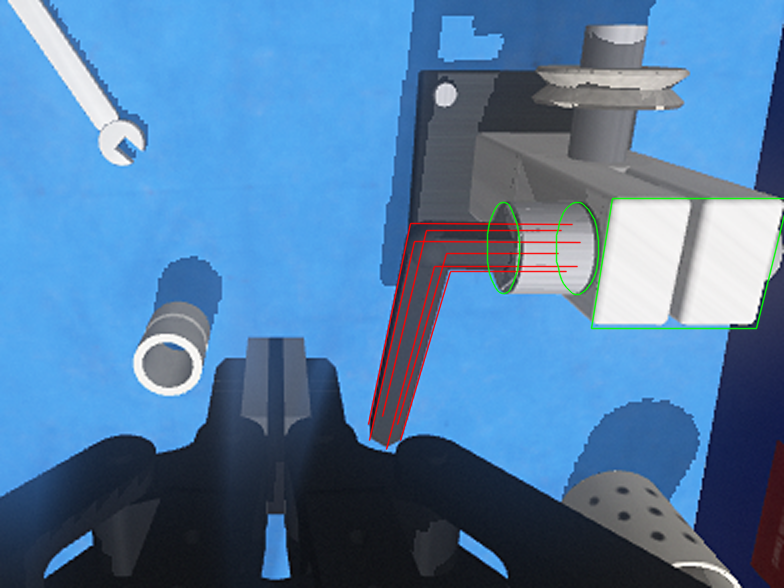

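```bash
python3 - <<'E'
from rig import r
print(r.get_obs()["time"]); print(r.finish_job())
E
```

```text
36.6167
the job is handed in; nothing more can be done
None
```

The job is done and handed in at 36.6 s. The key's short arm is home in the bolt, its long arm is out to the right, and the bolt is turned clockwise to its stop.

**What I did**
- **Drawing out:** I gripped the key at its middle and drew it straight out. The force change stayed under 6 N, so I don't expect the bolt turned, though I did not measure it.
- **Inserting:** I turned the key 90° and aligned it from the pictures. It went in until it met a hard stop at the depth worked out for fully home.
- **Seating:** It looked about 1 mm out after I let go, so I pushed the bend in with the closed fingers until it stopped.
- **Pressing:** I pressed about 120 mm out on the long arm. It turned at about 5 N, and the force then rose to about 11 N without further movement, so I stopped there.

**Last checks**
- **Still home:** A second light push on the bend, about 6 N, met contact at the same position as before, so the key had not crept out.
- **Angle:** The long arm fits an angle of about 0.5 rad in the pictures. That is the bolt's full 0.40 rad plus the free play in the socket.
- **Other objects:** The coupling and both spools are where they started to within 1 to 3 pixels.
- **Robot:** It was clear of everything when I handed in.

**What disagreed**
- **Bolt face position:** The pictures put it about 1.5 mm farther back than my fit of the stand. From the pictures alone the depth is known only to about 1 mm, so the hard contact is the better evidence.
- **Mis-detections:** In the last side picture the network marked the stand and bolt as spools. I ignored that and used the scene camera for the spool check.

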